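# Stand the boxed spares heavy end down in the stock tote

## Task

The two long red-and-cream cartons lying on the stall table each hold one metal spare packed against one end, and nothing outside shows which. Feel which end of each is heavy by lifting it, then stand both upright in the blue tote with the heavy end at the bottom, setting them down rather than dropping them, and let go. Leave the other goods on the table and in the tote where they are.

Things in the scene. Friction and masses are not known exactly. Their poses are not given: they have to be found in the camera images.
- carton_1: one of two look-alike closed cartons, 190 x 50 x 50 mm, rigid, cream with a red band round its middle, 0.4 to 0.65 kg. Origin: centre of the box; x along its length. It starts lying flat at any yaw. A metal spare inside one end puts the centre of mass 43 to 50 mm from the middle towards that end; the sense of x does not tell which end, and the two cartons may differ
- carton_2: the other carton: same look, sizes, axes and start as carton_1, to be felt for itself. Either carton, held across its 50 mm width with a light grip (8 to 12 N), sags or swings heavy end down in the fingers, unless gripped within some 15 mm of its centre of mass, where it stays level; a grip of 40 N holds it level anywhere near the middle
- tote: blue plastic stock tote fixed to the table, outside 172 mm (its x axis) by 352 mm (its y axis), with walls 6 mm thick and 60 mm high above the table, so inside 160 x 340 mm, and a floor 4 mm thick. Origin: centre of its underside. Its -x long side faces the robot roughly
- stood_carton: brown carton 50 x 50 x 150 mm standing in the tote 20 to 40 mm to the -x side of its middle line, anywhere along its length. Leave it. Origin: centre of its underside, z up
- tin: small green tin with a brass cap, 48 mm across and 60 mm high, standing in the tote along its far (+x) wall. Leave it. Origin: centre of its underside
- tail_lamp: round red lamp on a chrome base, 48 mm across, 41 mm high, standing 6 to 14 mm clear of the +y long side of carton_1 as it first lies, anywhere along the middle 90 mm of that side, so that it can be in a finger's way. Leave it. Origin: centre of its underside
- indicator_lamp: round orange lamp on a chrome base, 48 mm across, 41 mm high, standing 6 to 14 mm clear of the +y long side of carton_2 as it first lies, anywhere along the middle 90 mm of that side, so that it can be in a finger's way. Leave it. Origin: centre of its underside
- marker_lamp: small oblong amber lamp, 34 x 44 mm, 26 mm high, on the robot's side of the cartons. Leave it. Origin: centre of its underside
- gauge: round dial gauge lying face up, 86 mm across, 56 mm high, beyond the cartons. Leave it. Origin: centre of its underside
- headlamp: chrome headlamp lying glass up, 168 mm across, 83 mm high, at the far side. Leave it. Origin: centre of its underside
There are look-alikes about, which are no part of the job. What is shaped like the carton_2 but yellow is not meant.

How it is judged:
By the outcome, as a careful person would: the job done as asked, in the order asked, and still so for the second after the job is handed in, with the robot touching nothing.
It also fails if it takes over 72 s, if anything falls off the work surface, if the arm or the gripper's body presses on something with over 40 N, if the wrist force passes 120 N, or if a joint passes its speed limit or range.

## Robot

A 7-joint arm with a two-finger parallel gripper is mounted at the origin on the work surface. World frame = base frame: x ahead of the robot, y to its left, z up, the work surface at z = 0. Lengths are in mm, angles in rad, forces in N, time in s.
With the tool pointing down it reaches from about 350 to 900 mm from the base axis. Payload 19.9 kg.
Tool frame: the origin (TCP) lies at the very end of the fingers, on their centre line; the grasp point (between the pads) lies 19 mm behind it (arm.hold_point_z is the distance from the TCP to the grasp point, in mm); z points along the fingers, x is the direction in which the jaws open and shut, and the axes are right-handed (so a half turn about z gives the same grasp; the last joint's range is limited). The gripper opens to 94 mm and grips with 3 to 60 N. Pads are 16 mm wide; open, the fingers measure 119 mm over their backs; the gripper's body (75 mm by 177 mm) begins 78 mm behind the grasp point.
Start: joints at [-0.042, 0.417, -0.01, 1.614, 0.005, 1.111, -0.053], TCP at [624.979, 0.002, 205.425] pointing down, gripper open.
Joint ranges: [-2.81, 2.81], [-0.39, 2.02], [-1.27, 1.25], [0.06, 2.57], [-1.19, 4.33], [0.19, 2], [-2.82, 2.82]. Speed limits (rad/s): [1.89, 1.89, 2.39, 2.39, 3.01, 3.01, 3.01].

## Interface

Orientations are given as a unit quaternion [w, x, y, z].
In Python, from workcell import arm gives the robot as it stands. The module is installed in compiled form; this text tells all that it offers.
- The arm moves only by the tool play_rows, never from a script. Its arguments are lists of equal length, an entry for each row: "fingers": the closure, from -1 (fully open) to 1 (shut); "linear": the shift along the tool's x, y, z in m, a list of three; "turn": the turn about the tool's z in degrees. A call has exactly 8 rows; each row shifts and turns the commanded pose from where the row before left it, along the tool's axes as they then stand; what a row does not reach is not made up. A row lasts 1/12 s, in which the tool goes at most 41.7 mm and 7.16 degrees, less where a joint would pass 70% of its speed; a pose out of reach is approached as far as the arm can. A call is refused whole if a number of a shift passes 0.0417 or a number of a turn 7.16, either way. A call with a gripper value outside its range is refused whole. The fingers move at their own pace and stop on an object; "newtons" is the grip in N (left out, the last holds). Time passes only in rows, so rows that do not move let the fingers close, or fill a call up. It gives the time, the measured TCP pose, the force and the opening at its end, in the units of the state.
- arm.get_obs(): the state, without advancing time (a new reading comes with each control period).
- arm.grab_frame(name): name is "scene" or "side" or "wrist"; returns the picture (420x560x3 uint8, red, green, blue); there is no depth.
- arm.camera_params(name): a dict with "fx", "fy", "cx", "cy" (pixels), "rvec" (rotation vector, rad) and "tvec" (3), from world to camera coordinates, as OpenCV has them; the wrist camera has in their place "mount" (4x4, takes a point from camera to tool coordinates, whose origin is the TCP and whose axes are the tool frame's). Camera axes: x right, y down, z forward; pixel columns grow to the right and rows downward; lengths in mm; the calibration is good to about 2 mm. A picture is of the moment at which its call begins: read the wrist's pose just before it. camera_params takes no time and is no camera call.
- arm.hand_in(): hands the job in, once; it reports no verdict.
The state is a dict: "time": time; "joints": joint angles; "joint_velocities": joint speeds; "joint_torque": joint torques, N m; "position": TCP position; "tcp_rot": TCP orientation; "force": force on the tool from outside, world axes, zero at the start; "moment": the same for the moment, N m; "opening": finger opening in mm.
Only numpy, scipy, OpenCV 4.12 (cv2) and the standard library are available. Lean on these libraries where they do the work, as an engineer would, in place of code of your own. Each camera call takes 0.05 s, during which the arm holds its last target.

## Working session

There is one attempt and no reset: what is moved stays moved. The work goes in short steps, Python scripts to look and compute and a tool call to move; the robot and the scene stay as the last step left them, time stands still between calls to the robot, and variables do not carry over. Pictures are saved under pics/ and viewed, and the job is handed in when it is done.

Besides the shell and the picture viewer there is one more tool, called after ">>>" as name(argument=value, ...), one argument or row to a line, values as JSON. play_rows: Moves the arm, as the interface text tells. Its arguments: {"type":"object","properties":{"fingers":{"type":"array"},"linear":{"type":"array"},"turn":{"type":"array"},"newtons":{"type":"number"}},"required":["fingers","linear","turn"]}

```bash
mkdir -p pics; python3 - <<'E'
from workcell import arm
import cv2
o=arm.get_obs();print(o)
for n in("scene","side","wrist"):
    im=arm.grab_frame(n);cv2.imwrite(f"pics/{n}0.png",im[:,:,::-1]);print(n,arm.camera_params(n))
print(arm.hold_point_z)
E
```

```text
{'time': 0.0, 'joints': array([-0.0415446 ,  0.41796244, -0.01033766,  1.61416048,  0.0046838 ,
        1.11069175, -0.0529903 ]), 'joint_velocities': array([-0.00010133,  0.00012861, -0.00017036,  0.00107034,  0.00087062,
       -0.0007685 , -0.00127989]), 'joint_torque': array([ 3.52895018e-03, -8.51262331e+01,  6.40313700e-01, -4.25991547e+01,
       -4.87577857e-02,  1.87510403e-02,  1.73272206e-04]), 'position': array([6.24629944e+02, 4.10616546e-02, 2.04838078e+02]), 'tcp_rot': array([ 3.08650932e-05,  9.99999820e-01,  4.34820582e-05, -5.98109578e-04]), 'force': array([-0.01913373,  0.56744335, -0.13211308]), 'moment': array([-0.06398466,  0.0196709 ,  0.03297507]), 'opening': 93.78968658317034}
scene {'fx': 535.936184794235, 'fy': 535.936184794235, 'cx': 276.47506338686867, 'cy': 207.85136185229226, 'rvec': array([ 1.38320642,  2.21724898, -0.89398246]), 'tvec': array([ 292.20440014, -249.55515082, 1610.75221559])}
side {'fx': 456.0791848298119, 'fy': 456.0791848298119, 'cx': 280.2684820671854, 'cy': 211.28816347461606, 'rvec': array([ 2.07255139, -0.85586906,  0.42381454]), 'tvec': array([-400.1386489 ,  231.59499603, 1053.20775254])}
wrist {'fx': 339.6080428391106, 'fy': 339.6080428391106, 'cx': 275.62250445658424, 'cy': 210.32711235415286, 'mount': array([[ 9.99999985e-01, -1.10781728e-05, -1.71176147e-04,
        -5.54842312e-01],
       [ 5.11036221e-05,  9.71838315e-01,  2.35648653e-01,
        -6.76384684e+01],
       [ 1.63744982e-04, -2.35648659e-01,  9.71838301e-01,
        -1.77651545e+02],
       [ 0.00000000e+00,  0.00000000e+00,  0.00000000e+00,
         1.00000000e+00]])}
18.8
```

View pics/scene0.png

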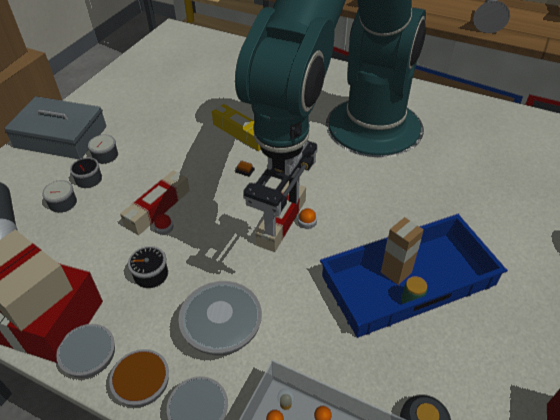

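View pics/side0.png

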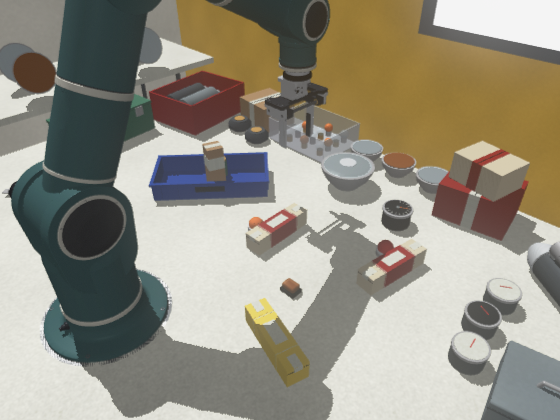

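View pics/wrist0.png

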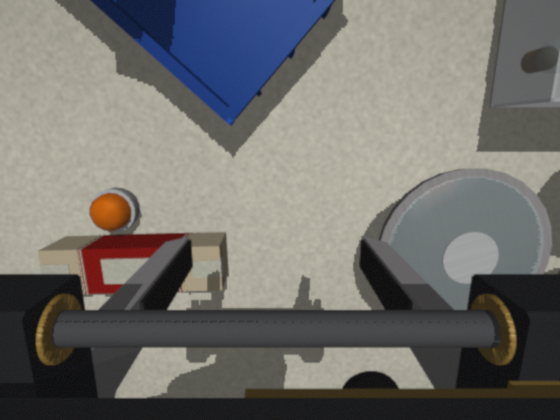

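The scene view shows carton_1 at (155,200) with the red lamp at (162,223), and carton_2 at (280,225), partly hidden, with the orange lamp at (307,217). The blue tote is at (415,270), holding the brown carton and the tin. I'll enlarge crops to measure from.

```bash
cat > h.py <<'E'
import numpy as np,cv2
from scipy.spatial.transform import Rotation as R
from workcell import arm
def cam(n,obs=None):
    p=arm.camera_params(n);K=np.array([[p['fx'],0,p['cx']],[0,p['fy'],p['cy']],[0,0,1]])
    if n!='wrist':
        Rm=cv2.Rodrigues(p['rvec'])[0];return K,Rm.T,-Rm.T@p['tvec']
    q=obs['tcp_rot'];Rt=R.from_quat([q[1],q[2],q[3],q[0]]).as_matrix();M=p['mount']
    return K,Rt@M[:3,:3],Rt@M[:3,3]+obs['position']
def ray(c,uv,z):
    K,Rw,C=c;d=Rw@np.linalg.inv(K)@np.array([uv[0],uv[1],1.]);return C+d*(z-C[2])/d[2]
def proj(c,P):
    K,Rw,C=c;q=K@(Rw.T@(np.asarray(P,float)-C));return q[:2]/q[2]
E
python3 - <<'E'
import cv2
a=cv2.imread('pics/side0.png');b=cv2.imread('pics/scene0.png')
cv2.imwrite('pics/c1.png',cv2.resize(a[190:300,235:435],None,fx=4,fy=4,interpolation=cv2.INTER_CUBIC))
cv2.imwrite('pics/c2.png',cv2.resize(b[200:345,310:510],None,fx=4,fy=4,interpolation=cv2.INTER_CUBIC))
cv2.imwrite('pics/c3.png',cv2.resize(b[150:260,110:330],None,fx=3.6,fy=3.6,interpolation=cv2.INTER_CUBIC))
E
```

```text
(no output)
```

View pics/c1.png

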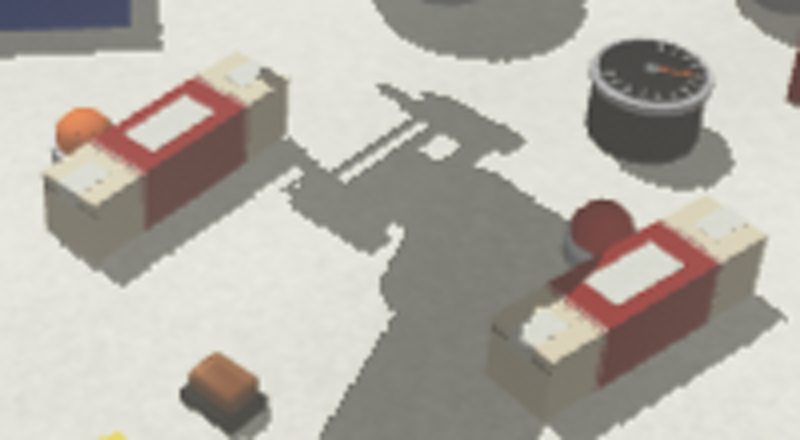

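View pics/c2.png

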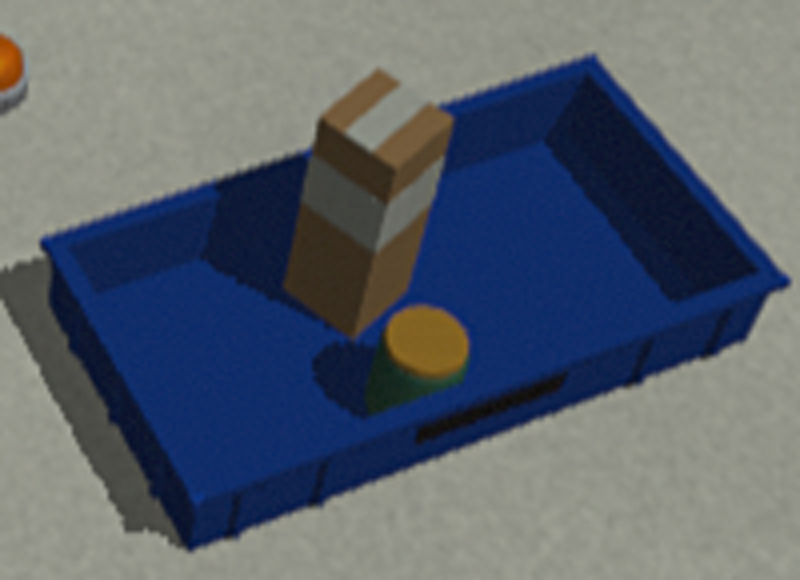

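View pics/c3.png

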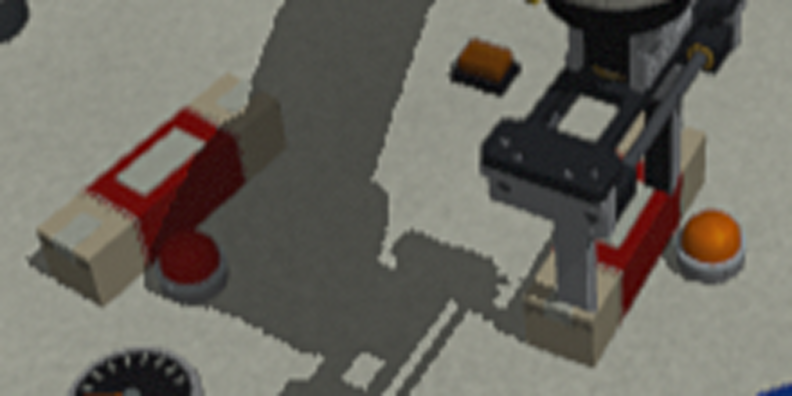

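```bash
python3 - <<'E'
from h import *
np.set_printoptions(precision=1,suppress=True)
s=cam('side');c=cam('scene')
f1=lambda p:(p[0]/4+235-.4,p[1]/4+190-.4);f2=lambda p:(p[0]/4+310-.4,p[1]/4+200-.4);f3=lambda p:(p[0]/3.6+110-.4,p[1]/3.6+150-.4)
def rep(n,cm,f,pts,z):
    P=np.array([ray(cm,f(p),z) for p in pts]);print(n,z);print(P[:,:2],'edges',np.linalg.norm(np.diff(P[:,:2],axis=0,append=P[:1,:2]),axis=1));return P
rep('c2 side',s,f1,[(44,176),(237,52),(288,78)],50)
rep('c2 band side',s,f1,[(100,133),(203,80),(250,105),(148,170)],50)
rep('c1 side',s,f1,[(490,325),(705,196),(768,236),(548,362)],50)
rep('c1 band',s,f1,[(565,290),(650,228),(722,265),(605,335)],50)
rep('c1 scene',c,f3,[(38,233),(230,72),(285,105),(105,265)],50)
rep('tote',c,f2,[(42,242),(592,56),(788,282),(198,500)],60)
rep('stood',c,f2,[(380,68),(453,120),(393,168),(318,120)],154)
rep('tin',c,f2,[(427,338)],64)
# lamps two-view triangulate
def tri(u1,u2):
    A=[];b=[]
    for cm,u in((s,u1),(c,u2)):
        K,Rw,C=cm;d=Rw@np.linalg.inv(K)@np.array([*u,1.]);d/=np.linalg.norm(d);M=np.eye(3)-np.outer(d,d);A.append(M);b.append(M@C)
    return np.linalg.lstsq(np.vstack(A),np.hstack(b),rcond=None)[0]
print('orange',tri(f1((84,133)),f3((712,237))),'red',tri(f1((603,228)),f3((190,258))))
for z in(25,): print(ray(c,f3((712,237)),z),ray(c,f3((190,258)),z),ray(s,f1((84,133)),z),ray(s,f1((603,228)),z))
rep('marker',s,f1,[(222,380)],15)
E
```

```text
c2 side 50
[[ 374.9  -60.9]
 [ 565.6  -53.4]
 [ 568.2 -100.7]] edges [190.8  47.4 197.4]
c2 band side 50
[[ 432.   -53.2]
 [ 524.3  -60. ]
 [ 526.5 -103.5]
 [ 427.5 -104.8]] edges [92.5 43.6 99.  51.8]
c1 side 50
[[ 470.2 -354.1]
 [ 663.4 -379.1]
 [ 657.5 -428.6]
 [ 469.4 -396.8]] edges [194.9  49.8 190.7  42.7]
c1 band 50
[[ 526.6 -367.7]
 [ 611.7 -371.8]
 [ 613.5 -422.8]
 [ 511.4 -407.3]] edges [ 85.1  51.1 103.3  42.5]
c1 scene 50
[[ 659.8 -422.8]
 [ 468.9 -395.7]
 [ 481.2 -340.1]
 [ 663.8 -364.1]] edges [192.8  57.  184.2  58.8]
tote 60
[[585.   73.4]
 [314.5 312.8]
 [434.8 447.4]
 [700.8 207.9]] edges [361.2 180.5 357.9 177.6]
stood 154
[[467.7 214.7]
 [486.8 259.8]
 [531.9 241.3]
 [517.3 196.5]] edges [49.1 48.7 47.1 52.8]
tin 64
[[558.3 282.9]] edges [0.]
orange [445.2 -20.   24.7] red [ 617.1 -335.    24.1]
[444.8 -19.3  25. ] [ 617.1 -333.3   25. ] [445.3 -21.1  25. ] [ 617.  -336.4   25. ]
marker 15
[[ 349.8 -249.2]] edges [0.]
```

Measured: carton_2 centre about (471,-80), yaw about 0, with the orange lamp beside it at x 421–469. Carton_1 centre about (565,-388), yaw about -8°, with the red lamp towards its +x end. Tote centre about (509,260), long axis at 138.5°. Sizes agree within a few mm. I'll go over carton_2 and check with the wrist camera.

>>> play_rows(
  fingers=[-1,-1,-1,-1,-1,-1,-1,-1],
  linear=[
    [-0.032,0.02,0],
    [-0.032,0.02,0],
    [-0.032,0.02,0],
    [-0.032,0.02,0],
    [0,0,0],
    [0,0,0],
    [0,0,0],
    [0,0,0],
  ],
  turn=[0,0,0,0,-7.1,-7.1,-7.1,-7.1],
)

```text
time: 0.82
position: [496.8, -80.1, 205.5]
tcp_rot: [0.0, 0.969, 0.248, -0.0]
force: [-0.1, -0.7, -0.4]
opening: 93.9
```

>>> play_rows(
  fingers=[-1,-1,-1,-1,-1,-1,-1,-1],
  linear=[
    [0,0,0],
    [0,0,0],
    [0,0,0],
    [0,0,0],
    [0,0,0],
    [0,0,0],
    [0,0,0],
    [0,0,0],
  ],
  turn=[-7.1,-7.1,-7.1,-7.1,-7.1,-7.1,-7.1,-7.1],
)

```text
time: 1.48
position: [496.8, -80.0, 205.3]
tcp_rot: [-0.0, 0.734, 0.679, -0.0]
force: [-1.4, 0.2, 0.1]
opening: 93.6
```

```bash
python3 - <<'E'
from h import *
o=arm.get_obs();print(o['time'],o['position'],o['tcp_rot'])
im=arm.grab_frame('wrist');cv2.imwrite('pics/w1.png',cv2.resize(im[:,:,::-1],(784,588)))
cv2.imwrite('pics/w1r.png',im[:,:,::-1]);np.savez('w1.npz',**{k:o[k] for k in('position','tcp_rot')})
E
```

```text
1.4833 [496.82392546 -79.9724877  205.28323009] [-1.53698891e-04  7.34016260e-01  6.79131860e-01 -1.50986497e-04]
```

View pics/w1.png

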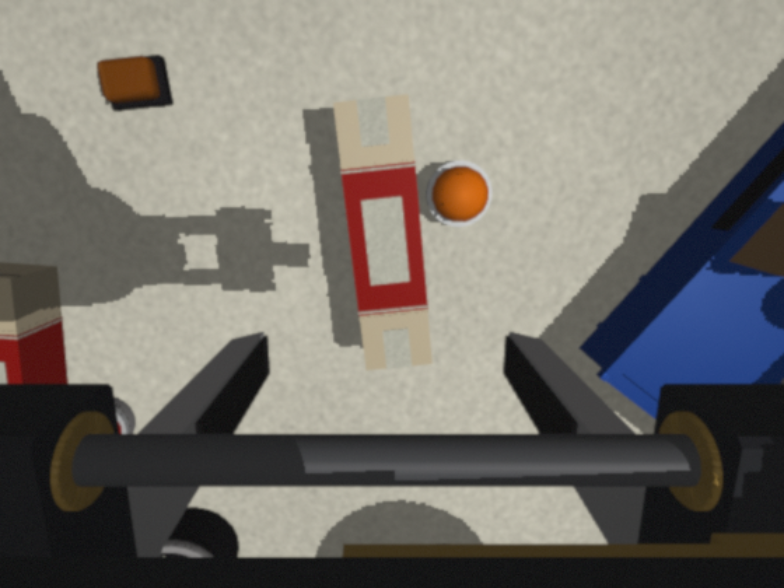

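```bash
python3 - <<'E'
from h import *
np.set_printoptions(precision=1,suppress=True)
o=dict(np.load('w1.npz'));w=cam('wrist',o)
P=np.array([ray(w,(u/1.4,v/1.4),50) for u,v in[(333,102),(410,96),(432,362),(365,370)]]);print(P[:,:2],np.linalg.norm(np.diff(P[:,:2],axis=0,append=P[:1,:2]),axis=1),P.mean(0))
im=cv2.imread('pics/w1r.png')[:,:,::-1].astype(int)
m=((im[...,0]>110)&(im[...,1]<45)&(im[...,2]<50)).astype(np.uint8);m[:, :200]=0
c=max(cv2.findContours(m,0,2)[0],key=cv2.contourArea);r=cv2.minAreaRect(c);B=cv2.boxPoints(r)
Q=np.array([ray(w,p,50) for p in B]);print(Q[:,:2],Q.mean(0));e=np.diff(Q[:,:2],axis=0);print(np.linalg.norm(e,axis=1),np.degrees(np.arctan2(e[:,1],e[:,0])))
print('lamp',ray(w,(460/1.4,193/1.4),25),ray(w,(461/1.4,193/1.4),15))
print('tcp px',proj(w,o['position']), 'jaw yaw',np.degrees(R.from_quat(np.r_[o['tcp_rot'][1:],o['tcp_rot'][0]]).as_matrix()[:2,0]))
x=R.from_quat(np.r_[o['tcp_rot'][1:],o['tcp_rot'][0]]).as_matrix()[:,0];print(np.degrees(np.arctan2(x[1],x[0])))
E
```

```text
[[ 376.6 -105.8]
 [ 376.8  -55.2]
 [ 563.2  -51. ]
 [ 565.6 -101.4]] [ 50.6 186.4  50.5 189.1] [470.5 -78.4  50. ]
[[ 423.4 -104.3]
 [ 422.   -56.2]
 [ 516.8  -51.5]
 [ 518.7 -102.9]] [470.2 -78.7  50. ]
[48.1 94.8 51.4] [ 91.7   2.9 -87.9]
lamp [442.4 -21.4  25. ] [442.9 -19.2  15. ]
tcp px [276.3 254.8] jaw yaw [ 4.4 57.1]
85.55168410437439
```

>>> play_rows(
  fingers=[-1,-1,-1,-1,-1,-1,-1,-1],
  linear=[
    [0.002,0.001,0],
    [0,0,0.036],
    [0,0,0.036],
    [0,0,0.036],
    [0,0,0.036],
    [0,0,0.033],
    [0,0,0.02],
    [0,0,0],
  ],
  turn=[-6.2,0,0,0,0,0,0,0],
)

```text
time: 2.2
position: [495.6, -77.7, 4.8]
tcp_rot: [-0.002, 0.699, 0.715, -0.002]
force: [-1.8, 0.1, -0.8]
opening: 93.7
```

>>> play_rows(
  fingers=[1,1,1,1,1,1,1,1],
  linear=[
    [0,0,0],
    [0,0,0],
    [0,0,0],
    [0,0,0],
    [0,0,0],
    [0,0,0],
    [0,0,0],
    [0,0,0],
  ],
  turn=[0,0,0,0,0,0,0,0],
  newtons=40,
)

```text
time: 2.87
position: [498.3, -78.1, 8.8]
tcp_rot: [0.0, 0.698, 0.716, 0.0]
force: [-1.9, 1.5, 6.9]
opening: 49.8
```

```bash
python3 -c "
from h import *
o=arm.get_obs();print(o['time'],o['position'],o['force'],o['moment'],o['opening'])"
```

```text
2.8667 [498.31232149 -78.09430882   8.81727241] [-1.90403532  1.47370881  6.87221873] [ 0.26467396  0.30923546 -0.00905763] 49.75417787832173
```

>>> play_rows(
  fingers=[1,1,1,1,1,1,1,1],
  linear=[
    [0,0,-0.01],
    [0,0,-0.01],
    [0,0,-0.01],
    [0,0,-0.01],
    [0,0,-0.01],
    [0,0,0],
    [0,0,0],
    [0,0,0],
  ],
  turn=[0,0,0,0,0,0,0,0],
)

```text
time: 3.53
position: [497.9, -78.1, 58.3]
tcp_rot: [-0.0, 0.698, 0.716, -0.0]
force: [-0.4, 0.6, -5.4]
opening: 50.1
```

```bash
python3 -c "
from h import *
o=arm.get_obs();print(o['time'],o['position'],o['force'],o['moment'],o['opening'])
cv2.imwrite('pics/s2.png',arm.grab_frame('side')[150:300,180:440,::-1].repeat(3,0).repeat(3,1))"
```

```text
3.5333 [497.94485367 -78.12656831  58.29844113] [-0.39531987  0.56433187 -5.42377161] [ 0.07104432 -0.4024502  -0.01146105] 50.069081189904004
```

View pics/s2.png

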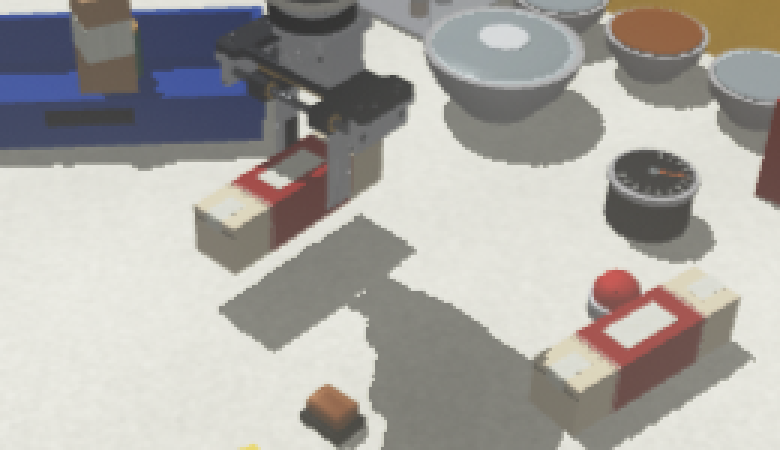

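Held level at 40 N, the weight reads 5.4 N and My -0.40 N·m. That puts the centre of mass about 74 mm to the -x side of the grip, so carton_2's heavy end is -x, as the grip needs. I'll raise it and let it swing.

>>> play_rows(
  fingers=[1,1,1,1,1,1,1,1],
  linear=[
    [0,0,-0.02],
    [0,0,-0.025],
    [0,0,-0.025],
    [0,0,-0.025],
    [0,0,-0.025],
    [0,0,-0.02],
    [0,0,0],
    [0,0,0],
  ],
  turn=[0,0,0,0,0,0,0,0],
)

```text
time: 4.25
position: [498.3, -78.1, 198.2]
tcp_rot: [0.0, 0.698, 0.716, 0.0]
force: [-0.6, 0.1, -5.8]
opening: 49.7
```

>>> play_rows(
  fingers=[1,1,1,1,1,1,1,1],
  linear=[
    [0,0,0],
    [0,0,0],
    [0,0,0],
    [0,0,0],
    [0,0,0],
    [0,0,0],
    [0,0,0],
    [0,0,0],
  ],
  turn=[0,0,0,0,0,0,0,0],
  newtons=11,
)

```text
time: 4.92
position: [498.0, -78.1, 198.3]
tcp_rot: [-0.0, 0.698, 0.716, -0.0]
force: [0.9, -0.1, -5.3]
opening: 49.7
```

```bash
python3 -c "
from h import *
o=arm.get_obs();print(o['time'],o['position'],o['force'],o['moment'],o['opening'])
cv2.imwrite('pics/s3.png',arm.grab_frame('side')[50:250,180:440,::-1].repeat(3,0).repeat(3,1))"
```

```text
4.9167 [498.03414577 -78.10179989 198.34452862] [ 0.94508866 -0.12756674 -5.25944508] [ 0.12461395 -0.03379489  0.00238108] 49.7338350398459
```

View pics/s3.png

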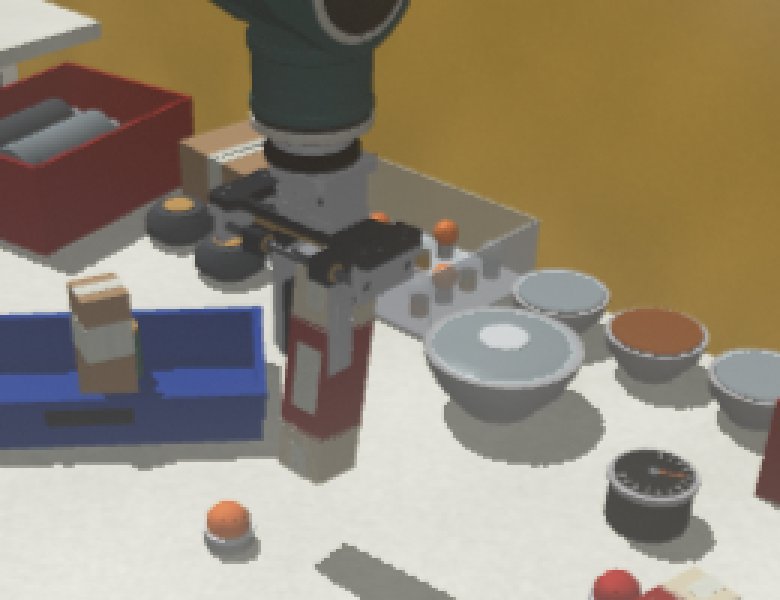

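Carton_2 now hangs near vertical, heavy end down, with its lower end at about (320,460). The remaining moment of -0.03 N·m means about 5° of tilt. I'll firm the grip and carry it to the tote's -y end.

>>> play_rows(
  fingers=[1,1,1,1,1,1,1,1],
  linear=[
    [0,0,0],
    [0.01,0.004,-0.01],
    [0.02,0.008,-0.01],
    [0.03,0.012,0],
    [0.035,0.013,0],
    [0.035,0.013,0],
    [0.035,0.013,0],
    [0.035,0.013,0],
  ],
  turn=[0,0,0,0,0,0,0,0],
  newtons=30,
)

```text
time: 5.63
position: [569.6, 126.4, 219.3]
tcp_rot: [0.0, 0.698, 0.716, 0.0]
force: [0.2, 0.3, -4.6]
opening: 50.0
```

>>> play_rows(
  fingers=[1,1,1,1,1,1,1,1],
  linear=[
    [0.03,0.012,0],
    [0.02,0.008,0],
    [0.012,0.005,0],
    [0,0,0],
    [0,0,0],
    [0,0,0],
    [0,0,0],
    [0,0,0],
  ],
  turn=[0,0,5,7,7,7,7,7],
)

```text
time: 6.3
position: [592.6, 187.3, 219.1]
tcp_rot: [-0.0, 0.902, 0.431, 0.0]
force: [0.3, 0.6, -4.5]
opening: 50.1
```

>>> play_rows(
  fingers=[1,1,1,1,1,1,1,1],
  linear=[
    [0,0,0],
    [0,0,0],
    [0,0,0],
    [0,0,0],
    [0,0,0],
    [0,0,0],
    [0,0,0],
    [0,0,0],
  ],
  turn=[3.2,0,0,0,0,0,0,0],
  newtons=9,
)

```text
time: 6.97
position: [592.7, 186.3, 218.4]
tcp_rot: [-0.0, 0.913, 0.408, -0.0]
force: [-1.2, -0.2, -5.0]
opening: 49.5
```

```bash
python3 -c "
from h import *
o=arm.get_obs();print(o['time'],o['position'],o['tcp_rot'],o['force'],o['moment'],o['opening'])
a=arm.grab_frame('side')[30:230,120:380,::-1].repeat(3,0).repeat(3,1)
b=arm.grab_frame('scene')[140:350,290:550,::-1].repeat(3,0).repeat(3,1)
cv2.imwrite('pics/s4.png',a);cv2.imwrite('pics/s5.png',b[:600])"
```

```text
6.9667 [592.71896488 186.25888253 218.41282914] [-1.21520977e-05  9.12767111e-01  4.08480350e-01 -6.89823264e-05] [-1.20983587 -0.17529226 -4.95930292] [ 0.07444154  0.05798668 -0.02734753] 49.50250044686343
```

View pics/s4.png

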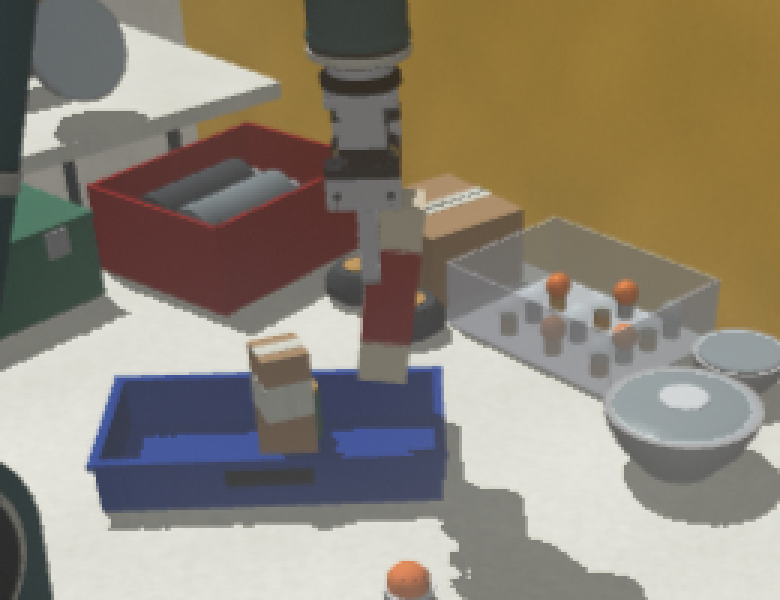

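View pics/s5.png

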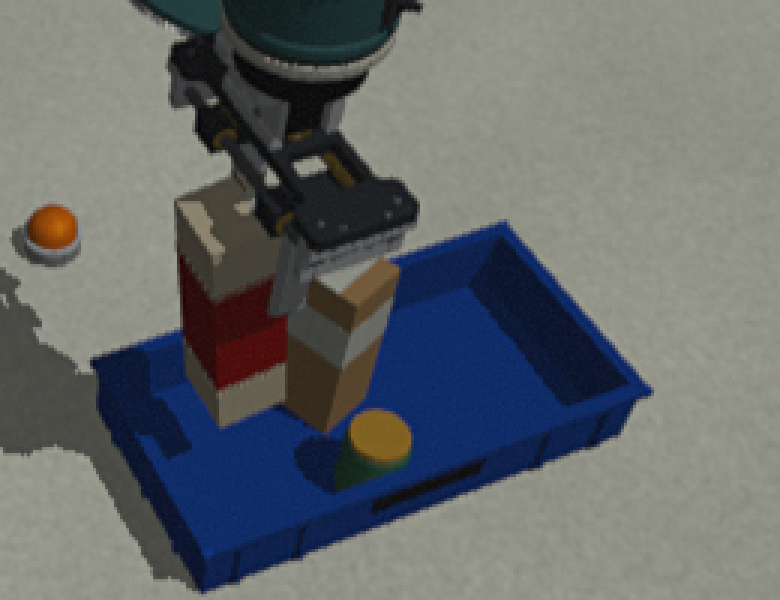

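```bash
python3 - <<'E'
from h import *
np.set_printoptions(precision=0,suppress=True)
s=cam('side');c=cam('scene');o=arm.get_obs();p=o['position'];M=R.from_quat(np.r_[o['tcp_rot'][1:],o['tcp_rot'][0]]).as_matrix()
print(np.degrees(np.arctan2(M[1,0],M[0,0])))
g=p+[0,0,19]
for nm,cm,off in(('side',s,(120,30)),('scene',c,(290,140))):
    f=lambda P:(proj(cm,P)-off)*3
    print(nm,'pads',f(g+25*M[:,0]),f(g-25*M[:,0]))
    for z in(68,-122):print(z,[f(g+a*25*M[:,0]+b*25*M[:,1]+[0,0,z]) for a,b in((1,1),(1,-1),(-1,-1),(-1,1))])
E
```

```text
48.20804267845036
side pads [369. 242.] [368. 264.]
68 [array([390., 176.]), array([339., 178.]), array([337., 198.]), array([390., 196.])]
-122 [array([398., 349.]), array([351., 351.]), array([350., 374.]), array([399., 373.])]
scene pads [282. 286.] [243. 231.]
68 [array([259., 223.]), array([334., 199.]), array([291., 145.]), array([219., 167.])]
-122 [array([226., 414.]), array([291., 391.]), array([255., 338.]), array([191., 360.])]
```

```bash
python3 - <<'E'
from h import *
np.set_printoptions(precision=3,suppress=True)
a=arm.grab_frame('wrist')[...,::-1]
b=arm.grab_frame('side')[30:180,200:320,::-1]
o=arm.get_obs();print(o['time'],o['force'],o['moment'],o['opening'])
cv2.imwrite('pics/w6.png',a);cv2.imwrite('pics/s6.png',cv2.resize(b,None,fx=4,fy=4,interpolation=cv2.INTER_CUBIC))
s=cam('side')
g=np.array([498,-78,217.])
f=lambda P:(proj(s,P)-(180,50))*3
print('s3 pads',f(g+[0,25,0]),f(g-[0,25,0]))
for z in(68,-122):print(z,[f(g+[x,y,z]) for x,y in((25,25),(25,-25),(-25,-25),(-25,25))])
E
```

```text
7.1667 [ 0.576  0.431 -4.423] [ 0.129  0.02  -0.022] 49.75869835608999
s3 pads [288.952 331.518] [330.689 352.813]
68 [array([309.426, 250.297]), array([352.673, 270.016]), array([309.445, 290.984]), array([266.216, 270.233])]
-122 [array([309.755, 436.892]), array([349.037, 459.137]), array([309.788, 482.556]), array([270.521, 459.258])]
```

View pics/w6.png

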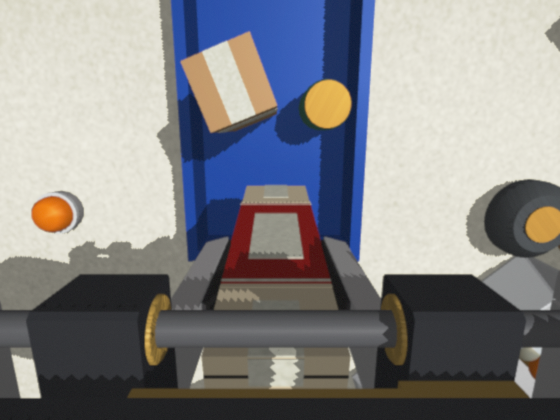

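View pics/s6.png

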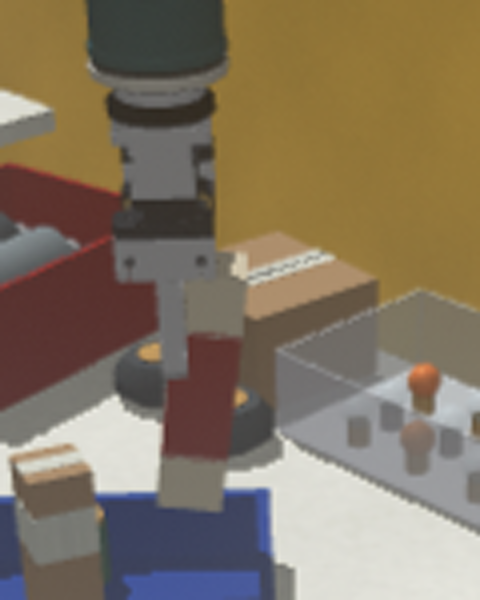

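Carton_2 slid about 25 mm sideways in the pads during the swing. The fingers now hold it near one edge, and it leans about 8°. Its lower edge is placed so that setting it down should bring it upright. I'll firm the grip, shift 10 mm away from the end wall and lower it.

>>> play_rows(
  fingers=[1,1,1,1,1,1,1,1],
  linear=[
    [0,0,0],
    [0,0,0],
    [0,-0.005,0.01],
    [0,-0.005,0.015],
    [0,0,0.02],
    [0,0,0.02],
    [0,0,0.015],
    [0,0,0.01],
  ],
  turn=[0,0,0,0,0,0,0,0],
  newtons=25,
)

```text
time: 7.83
position: [584.1, 193.0, 126.1]
tcp_rot: [-0.0, 0.913, 0.408, -0.001]
force: [-0.2, 0.3, -3.9]
opening: 50.0
```

>>> play_rows(
  fingers=[1,1,1,1,1,1,1,1],
  linear=[
    [0,0,0.003],
    [0,0,0.003],
    [0,0,0.002],
    [0,0,0.002],
    [0,0,0.002],
    [0,0,0.001],
    [0,0,0],
    [0,0,0],
  ],
  turn=[0,0,0,0,0,0,0,0],
)

```text
time: 8.5
position: [586.2, 193.5, 118.3]
tcp_rot: [0.0, 0.913, 0.408, 0.001]
force: [-10.6, -1.9, 27.0]
opening: 49.9
```

```bash
python3 - <<'E'
from h import *
np.set_printoptions(precision=3,suppress=True)
b=arm.grab_frame('side')[50:200,190:310,::-1]
o=arm.get_obs();print(o['time'],o['position'],o['force'],o['moment'],o['opening'])
cv2.imwrite('pics/s7.png',cv2.resize(b,None,fx=4,fy=4,interpolation=cv2.INTER_CUBIC))
E
```

```text
8.55 [586.169 193.468 118.347] [-9.7   -2.029 25.901] [-1.213  2.774 -0.054] 50.06268282168257
```

View pics/s7.png

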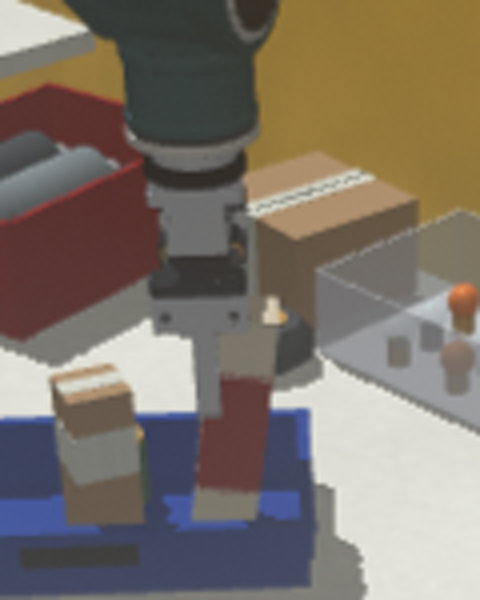

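>>> play_rows(
  fingers=[1,1,1,1,1,1,1,1],
  linear=[
    [0,0,-0.002],
    [0,0,-0.001],
    [0,0,0],
    [0,0,0],
    [0,0,0],
    [0,0,0],
    [0,0,0],
    [0,0,0],
  ],
  turn=[0,0,0,0,0,0,0,0],
  newtons=8,
)

```text
time: 9.22
position: [585.4, 193.0, 118.5]
tcp_rot: [0.0, 0.913, 0.408, 0.0]
force: [-0.0, -0.0, 0.4]
opening: 50.0
```

```bash
python3 - <<'E'
from h import *
np.set_printoptions(precision=3,suppress=True)
b=arm.grab_frame('side')[50:200,190:310,::-1]
o=arm.get_obs();print(o['time'],o['position'],o['force'],o['moment'],o['opening'])
cv2.imwrite('pics/s8.png',cv2.resize(b,None,fx=4,fy=4,interpolation=cv2.INTER_CUBIC))
E
```

```text
9.2667 [585.387 193.047 118.528] [0.124 1.767 1.285] [ 0.061 -0.055 -0.009] 50.032462018569845
```

View pics/s8.png

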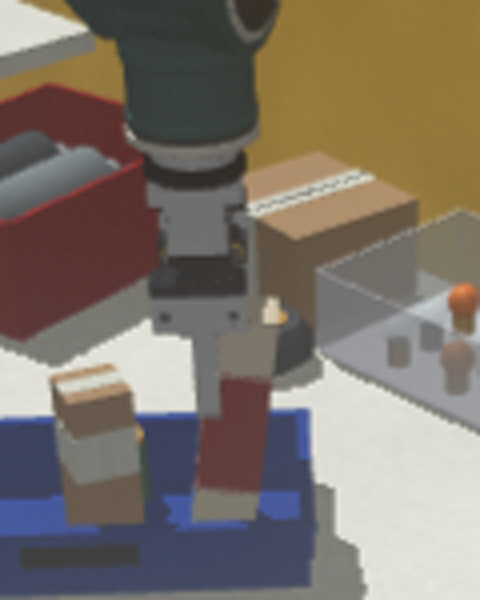

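It's resting on its lower edge, still leaning about 8°. I'll rotate it upright with the pads: 17 mm along -tool y and 5 mm down.

>>> play_rows(
  fingers=[1,1,1,1,1,1,1,1],
  linear=[
    [0,-0.003,0.001],
    [0,-0.003,0.001],
    [0,-0.003,0.001],
    [0,-0.003,0.001],
    [0,-0.003,0.001],
    [0,-0.001,0],
    [0,0,0],
    [0,0,0],
  ],
  turn=[0,0,0,0,0,0,0,0],
  newtons=10,
)

```text
time: 9.93
position: [573.2, 203.9, 113.5]
tcp_rot: [-0.0, 0.913, 0.408, -0.0]
force: [-1.4, 1.1, 2.6]
opening: 50.2
```

```bash
python3 - <<'E'
from h import *
np.set_printoptions(precision=3,suppress=True)
b=arm.grab_frame('side')[50:200,190:310,::-1]
o=arm.get_obs();print(o['time'],o['position'],o['force'],o['moment'],o['opening'])
cv2.imwrite('pics/s9.png',cv2.resize(b,None,fx=4,fy=4,interpolation=cv2.INTER_CUBIC))
E
```

```text
9.9833 [573.262 203.854 113.484] [-1.612  1.89   2.459] [ 0.399  0.318 -0.03 ] 49.753538235310366
```

View pics/s9.png

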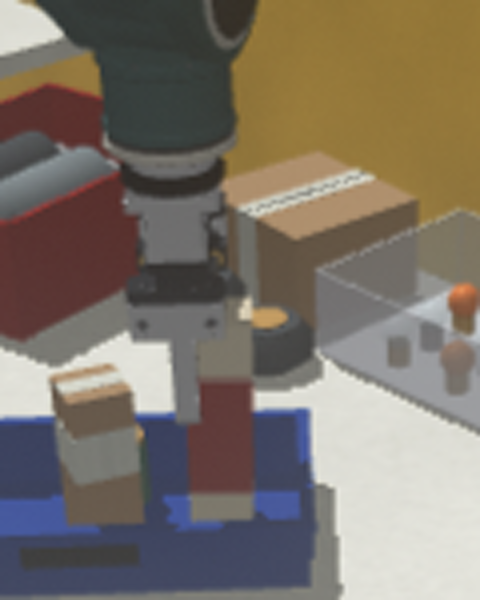

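>>> play_rows(
  fingers=[1,1,1,1,1,1,1,1],
  linear=[
    [0,-0.002,0.001],
    [0,-0.002,0.001],
    [0,-0.002,0],
    [0,-0.002,0],
    [0,0,0],
    [0,0,0],
    [0,0,0],
    [0,0,0],
  ],
  turn=[0,0,0,0,0,0,0,0],
)

```text
time: 10.65
position: [567.5, 208.9, 111.4]
tcp_rot: [0.0, 0.913, 0.408, -0.0]
force: [1.7, -0.1, 0.6]
opening: 49.9
```

```bash
python3 - <<'E'
from h import *
np.set_printoptions(precision=3,suppress=True)
b=arm.grab_frame('side')[50:200,190:310,::-1]
o=arm.get_obs();print(o['time'],o['position'],o['force'],o['moment'],o['opening'])
cv2.imwrite('pics/s10.png',cv2.resize(b,None,fx=4,fy=4,interpolation=cv2.INTER_CUBIC))
E
```

```text
10.7 [567.453 208.914 111.433] [ 1.809 -0.974  0.867] [-0.061 -0.607 -0.031] 49.93103891129611
```

View pics/s10.png

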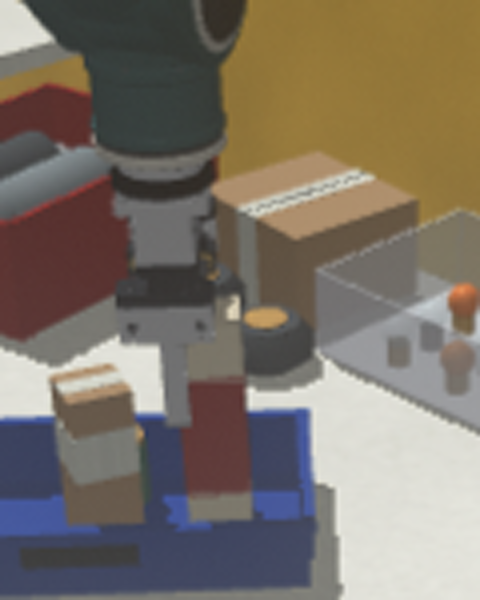

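>>> play_rows(
  fingers=[0.4,0,-0.5,-1,-1,-1,-1,-1],
  linear=[
    [0,0,0],
    [0,0,0],
    [0,0,0],
    [0,0,0],
    [0,0,0],
    [0,0,0],
    [0,0,0],
    [0,0,-0.02],
  ],
  turn=[0,0,0,0,0,0,0,0],
)

```text
time: 11.37
position: [565.6, 208.3, 128.5]
tcp_rot: [-0.0, 0.913, 0.408, -0.003]
force: [0.4, 0.7, -0.5]
opening: 86.4
```

>>> play_rows(
  fingers=[-1,-1,-1,-1,-1,-1,-1,-1],
  linear=[
    [0,0,-0.03],
    [0,0,-0.03],
    [0,0,-0.03],
    [0,0,-0.03],
    [0,0,-0.03],
    [0,0,-0.02],
    [0,0,0],
    [0,0,0],
  ],
  turn=[0,0,0,0,0,0,0,0],
)

```text
time: 12.03
position: [567.6, 209.1, 302.2]
tcp_rot: [0.0, 0.913, 0.408, 0.001]
force: [-0.1, -0.6, -0.5]
opening: 93.7
```

```bash
python3 - <<'E'
from h import *
np.set_printoptions(precision=3,suppress=True)
a=arm.grab_frame('wrist')
o=arm.get_obs();print(o['time'],o['position'],o['force'],o['moment'],o['opening'])
b=arm.grab_frame('side')[50:200,140:310]
cv2.imwrite('pics/w11.png',a[...,::-1]);cv2.imwrite('pics/s11.png',cv2.resize(b[...,::-1],None,fx=4,fy=4,interpolation=cv2.INTER_CUBIC))
E
```

```text
12.0833 [567.171 208.888 300.968] [-0.443  0.232 -0.88 ] [ 0.077 -0.041 -0.052] 94.08759666151528
```

View pics/w11.png

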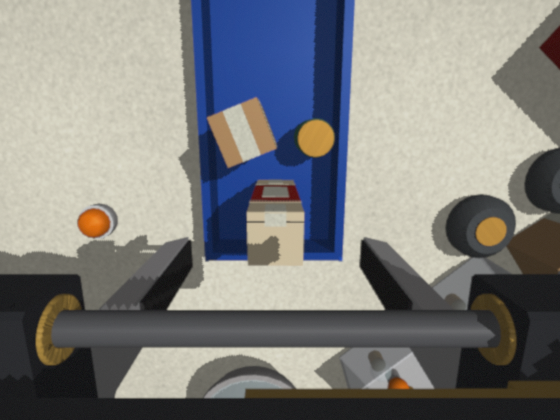

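View pics/s11.png

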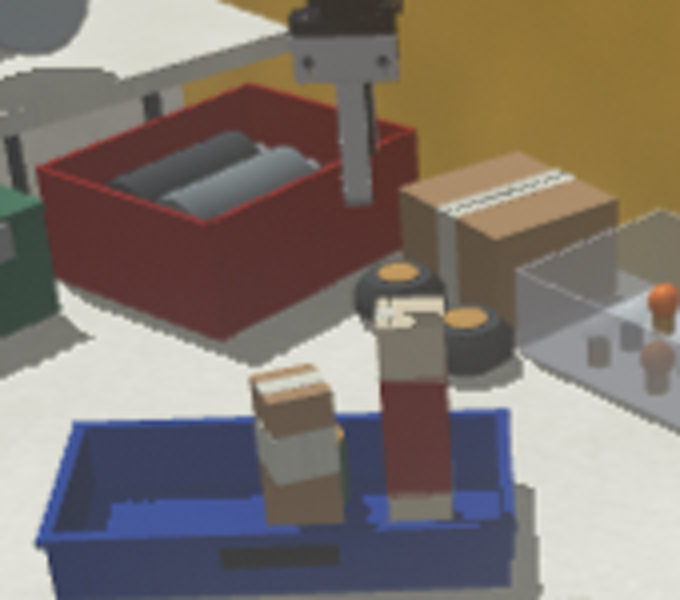

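Carton_2 stands upright in the tote, at (415,420) in the side crop, and the stood carton and tin are unmoved. Now to carton_1.

>>> play_rows(
  fingers=[-1,-1,-1,-1,-1,-1,-1,-1],
  linear=[
    [-0.02,0.016,0],
    [-0.03,0.0245,0],
    [-0.03,0.0245,0],
    [-0.03,0.0245,0],
    [-0.03,0.0245,0],
    [-0.03,0.0245,0],
    [-0.03,0.0245,0],
    [-0.03,0.0245,0],
  ],
  turn=[0,0,0,0,0,0,0,0],
)

```text
time: 12.8
position: [552.9, -89.3, 300.3]
tcp_rot: [-0.0, 0.913, 0.408, -0.001]
force: [0.9, -0.2, -0.3]
opening: 94.1
```

>>> play_rows(
  fingers=[-1,-1,-1,-1,-1,-1,-1,-1],
  linear=[
    [-0.03,0.0245,0],
    [-0.03,0.0245,0],
    [-0.03,0.0245,0],
    [-0.03,0.0245,0],
    [-0.03,0.0245,0],
    [-0.03,0.0245,0],
    [-0.03,0.0245,0],
    [-0.02,0.016,0],
  ],
  turn=[0,0,0,0,0,0,0,0],
)

```text
time: 13.47
position: [538.6, -387.5, 299.7]
tcp_rot: [-0.001, 0.913, 0.407, -0.001]
force: [1.1, 0.0, 0.9]
opening: 94.0
```

>>> play_rows(
  fingers=[-1,-1,-1,-1,-1,-1,-1,-1],
  linear=[
    [0,0,0.02],
    [0,0,0.02],
    [0,0,0.02],
    [0,0,0.02],
    [0,0,0.015],
    [0,0,0],
    [0,0,0],
    [0,0,0],
  ],
  turn=[-7,-7,-7,-7,-6.3,0,0,0],
)

```text
time: 14.13
position: [540.4, -384.1, 207.0]
tcp_rot: [0.0, 0.753, 0.658, -0.0]
force: [0.2, 0.1, 0.6]
opening: 94.1
```

```bash
python3 - <<'E'
from h import *
o=arm.get_obs();print(o['time'],o['position'],o['tcp_rot'])
im=arm.grab_frame('wrist');cv2.imwrite('pics/w12.png',cv2.resize(im[:,:,::-1],(784,588)))
cv2.imwrite('pics/w12r.png',im[:,:,::-1]);np.savez('w12.npz',**{k:o[k] for k in('position','tcp_rot')})
E
```

```text
14.1333 [ 540.44203613 -384.08779916  206.97249432] [ 1.34996860e-04  7.53190343e-01  6.57802622e-01 -1.36568558e-05]
```

View pics/w12.png

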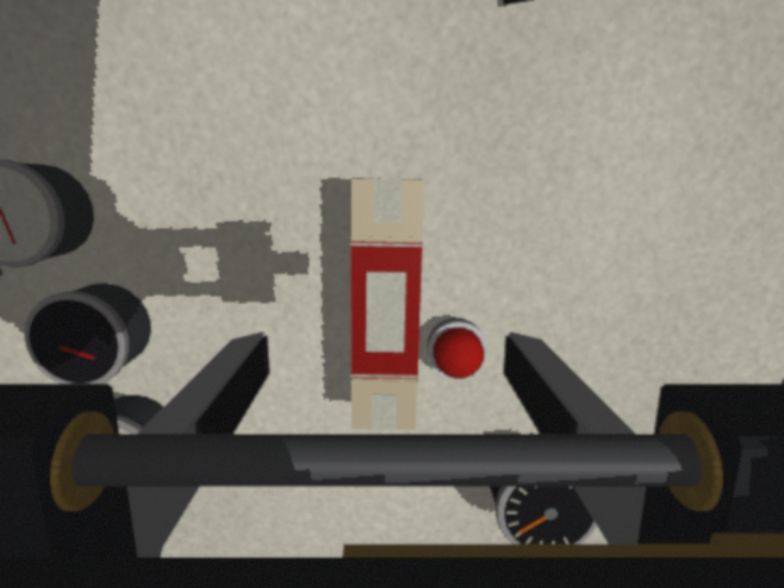

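```bash
python3 - <<'E'
from h import *
np.set_printoptions(precision=1,suppress=True)
o=dict(np.load('w12.npz'));w=cam('wrist',o)
def sh(P):
    e=np.diff(P[:,:2],axis=0,append=P[:1,:2]);print(P[:,:2].tolist(),np.linalg.norm(e,axis=1),np.degrees(np.arctan2(e[:,1],e[:,0])),P.mean(0))
sh(np.array([ray(w,(u/1.4,v/1.4),50) for u,v in[(351,179),(423,179),(415,430),(351,428)]]))
im=cv2.imread('pics/w12r.png')[:,:,::-1].astype(int)
m=((im[...,0]>110)&(im[...,1]<45)&(im[...,2]<50)).astype(np.uint8);m[:, :230]=0;m[:,305:]=0
c=max(cv2.findContours(m,0,2)[0],key=cv2.contourArea);B=cv2.boxPoints(cv2.minAreaRect(c))
sh(np.array([ray(w,p,50) for p in B]))
print('lamp',ray(w,(459/1.4,352/1.4),25))
M=R.from_quat(np.r_[o['tcp_rot'][1:],o['tcp_rot'][0]]).as_matrix();print(np.degrees(np.arctan2(M[1,0],M[0,0])),M)
E
```

```text
[[469.13539052835137, -398.95948334319206], [475.76526158693247, -350.1670255487503], [663.3800686097368, -378.4204174057015], [654.9961427361563, -427.48938041432274]] [ 49.2 189.7  49.8 188. ] [ 82.3  -8.6 -99.7 171.3] [ 565.8 -388.8   50. ]
[[515.923641630119, -405.8553283422425], [522.3194275142203, -358.7561962810792], [616.0881083548682, -369.9536003665633], [609.2780088699423, -420.1664442865611]] [47.5 94.4 50.7 94.4] [ 82.3  -6.8 -97.7 171.3] [ 565.9 -388.7   50. ]
lamp [ 613.8 -335.4   25. ]
82.26500544732681 [[ 0.1  1.   0. ]
 [ 1.  -0.1 -0. ]
 [-0.   0.  -1. ]]
```

>>> play_rows(
  fingers=[-1,-1,-1,-1,-1,-1,-1,-1],
  linear=[
    [-0.001,-0.001,0],
    [0,0,0.035],
    [0,0,0.035],
    [0,0,0.035],
    [0,0,0.035],
    [0,0,0.035],
    [0,0,0.018],
    [0,0,0.008],
  ],
  turn=[0.5,0,0,0,0,0,0,0],
)

```text
time: 14.85
position: [538.1, -384.1, 2.9]
tcp_rot: [-0.001, 0.755, 0.655, -0.001]
force: [0.6, 0.4, -1.0]
opening: 94.0
```

>>> play_rows(
  fingers=[1,1,1,1,1,1,1,1],
  linear=[
    [0,0,0],
    [0,0,0],
    [0,0,0],
    [0,0,0],
    [0,0,0],
    [0,0,0],
    [0,0,0],
    [0,0,0],
  ],
  turn=[0,0,0,0,0,0,0,0],
  newtons=40,
)

```text
time: 15.52
position: [539.4, -384.8, 5.9]
tcp_rot: [0.0, 0.755, 0.656, 0.0]
force: [-0.6, 1.6, 6.2]
opening: 49.8
```

>>> play_rows(
  fingers=[1,1,1,1,1,1,1,1],
  linear=[
    [0,0,-0.005],
    [0,0,-0.005],
    [0,0,-0.005],
    [0,0,-0.005],
    [0,0,0],
    [0,0,0],
    [0,0,0],
    [0,0,0],
  ],
  turn=[0,0,0,0,0,0,0,0],
)

```text
time: 16.18
position: [539.0, -384.7, 25.2]
tcp_rot: [-0.0, 0.755, 0.656, -0.0]
force: [-0.6, 0.3, -4.2]
opening: 49.4
```

```bash
python3 -c "
from h import *
o=arm.get_obs();print(o['time'],o['position'],o['force'],o['moment'],o['opening'])
cv2.imwrite('pics/s13.png',arm.grab_frame('side')[150:350,260:500,::-1].repeat(3,0).repeat(3,1))
o=arm.get_obs();print(o['force'],o['moment'])"
```

```text
16.1833 [ 539.00626921 -384.65686811   25.15426859] [-0.61367698  0.25157168 -4.20970018] [ 0.10716429  0.28774776 -0.02170413] 49.401835223769176
[-1.0145349   0.67386163 -4.61562661] [ 0.12753747  0.26173803 -0.02054872]
```

View pics/s13.png

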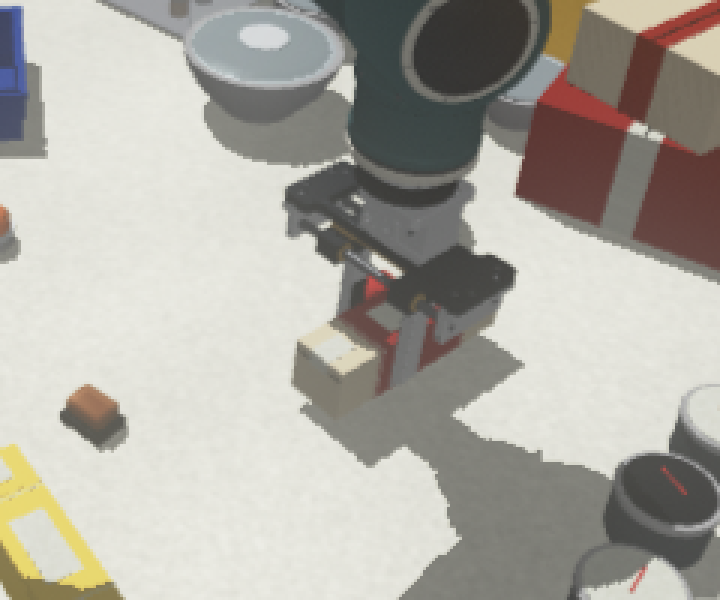

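The moment is My +0.27 N·m under 4.4 N of weight, so the centre of mass is about 65 mm to the +x side. That makes carton_1's heavy end +x, and the grip is on the light half as intended. To avoid the earlier slip I'll move clear of the lamp, let the heavy end rest on the table, and swing the grip round it in an arc.

>>> play_rows(
  fingers=[1,1,1,1,1,1,1,1],
  linear=[
    [-0.005,0,0],
    [-0.01,0,0],
    [-0.01,0,0],
    [-0.005,0,0],
    [0,0,0],
    [0,0,0],
    [0,0,0],
    [0,0,0],
  ],
  turn=[0,0,0,0,0,0,0,0],
)

```text
time: 16.9
position: [535.2, -414.0, 25.4]
tcp_rot: [-0.0, 0.755, 0.656, 0.0]
force: [1.1, 0.5, -4.1]
opening: 50.2
```

>>> play_rows(
  fingers=[1,1,1,1,1,1,1,1],
  linear=[
    [0,0,0],
    [0,0,0],
    [0,0,0],
    [0,0,0],
    [0,0.005,-0.01],
    [0,0.005,-0.01],
    [0,0.006,-0.009],
    [0,0.007,-0.009],
  ],
  turn=[0,0,0,0,0,0,0,0],
  newtons=12,
)

```text
time: 17.57
position: [558.7, -418.0, 65.1]
tcp_rot: [0.001, 0.755, 0.656, 0.0]
force: [0.4, -0.4, -3.3]
opening: 49.5
```

```bash
python3 -c "
from h import *
o=arm.get_obs();print(o['time'],o['position'],o['force'],o['moment'],o['opening'])
cv2.imwrite('pics/s14.png',arm.grab_frame('side')[150:350,260:500,::-1].repeat(3,0).repeat(3,1))"
```

```text
17.5667 [ 558.69797819 -418.02448206   65.09596356] [ 0.37367452 -0.36506473 -3.33103387] [0.11455606 0.11073164 0.02081673] 49.52253513668776
```

View pics/s14.png

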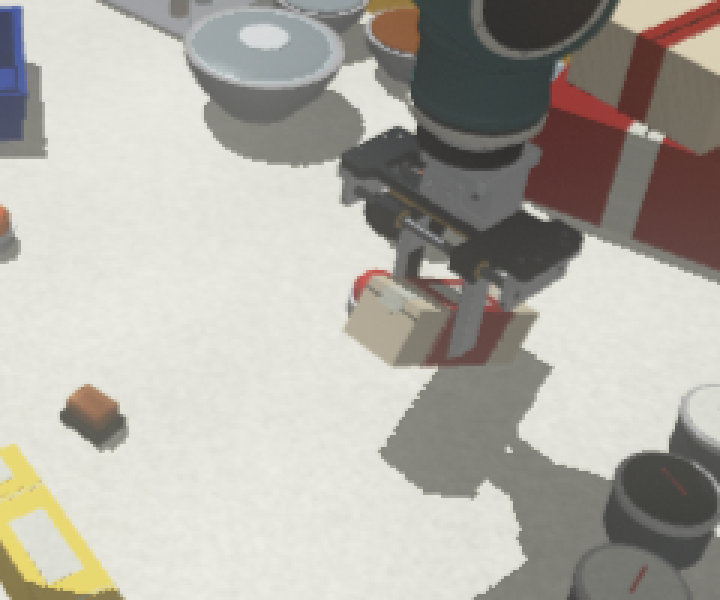

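>>> play_rows(
  fingers=[1,1,1,1,1,1,1,1],
  linear=[
    [0,0.008,-0.008],
    [0,0.008,-0.007],
    [0,0.009,-0.006],
    [0,0.009,-0.006],
    [0,0.01,-0.005],
    [0,0.01,-0.004],
    [0,0.01,-0.003],
    [0,0.01,-0.003],
  ],
  turn=[0,0,0,0,0,0,0,0],
)

```text
time: 18.28
position: [632.0, -427.9, 105.8]
tcp_rot: [-0.0, 0.755, 0.656, -0.0]
force: [-0.1, -0.8, -4.1]
opening: 50.0
```

```bash
python3 -c "
from h import *
o=arm.get_obs();print(o['time'],o['position'],o['force'],o['moment'],o['opening'])
cv2.imwrite('pics/s15.png',arm.grab_frame('side')[130:330,260:500,::-1].repeat(3,0).repeat(3,1))"
```

```text
18.2833 [ 631.98663224 -427.94406782  105.82109446] [-0.11136861 -0.81029355 -4.11382141] [0.13341514 0.15167931 0.02145481] 49.99264766704177
```

View pics/s15.png

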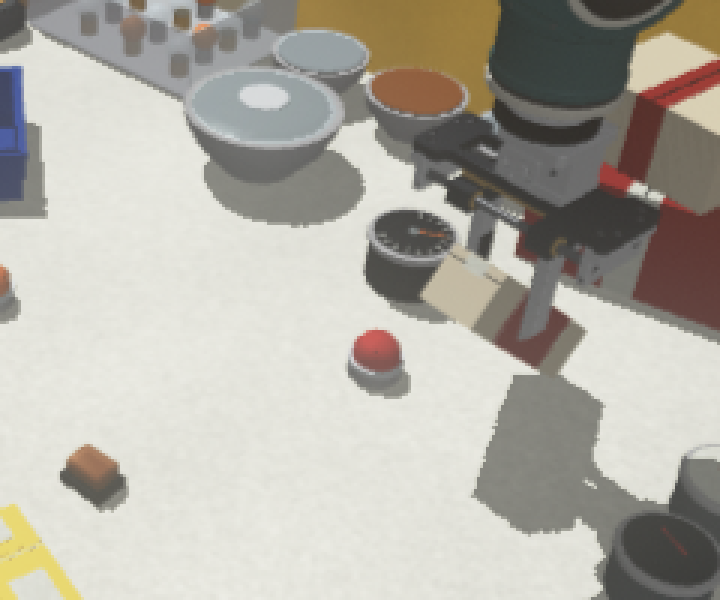

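>>> play_rows(
  fingers=[1,1,1,1,1,1,1,1],
  linear=[
    [0,0,-0.003],
    [0,0,0],
    [0,0,0],
    [0,0,0],
    [0,0,0],
    [0,0,0],
    [0,0,0],
    [0,0,0],
  ],
  turn=[0,0,0,0,0,0,0,0],
  newtons=9,
)

```text
time: 19.0
position: [631.0, -428.0, 108.4]
tcp_rot: [-0.0, 0.755, 0.656, -0.0]
force: [-0.0, -0.1, -4.5]
opening: 49.7
```

```bash
python3 -c "
from h import *
o=arm.get_obs();print(o['time'],o['position'],o['force'],o['moment'],o['opening'])
cv2.imwrite('pics/s16.png',arm.grab_frame('side')[130:330,260:500,::-1].repeat(3,0).repeat(3,1))"
```

```text
19.0 [ 630.95246324 -427.98676988  108.42964901] [-0.04258632 -0.09951132 -4.45405387] [0.08908047 0.05292946 0.03419179] 49.67439006117524
```

View pics/s16.png

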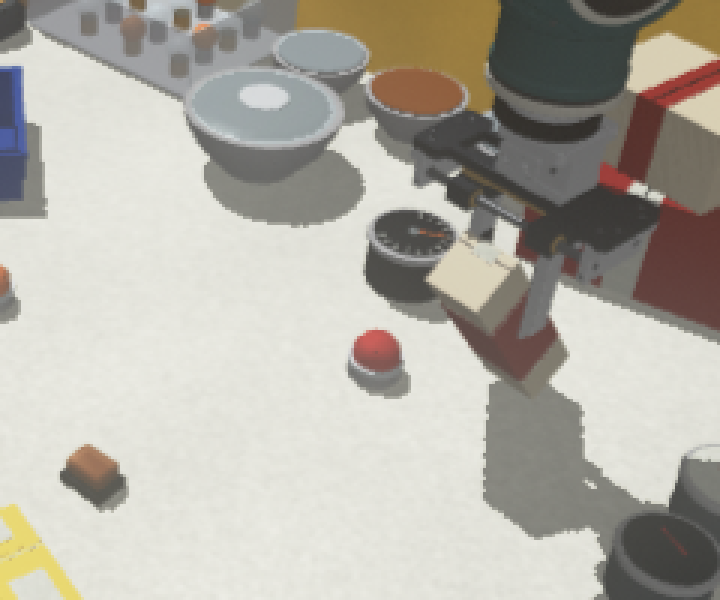

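It's partly rotated now, about 25° from vertical, but the pads have worked towards one long edge. I'll stand it on the table here first, then regrip it squarely. First I'll make contact gently.

>>> play_rows(
  fingers=[1,1,1,1,1,1,1,1],
  linear=[
    [0,0,0],
    [0,0,0],
    [0,0,0.001],
    [0,0,0.001],
    [0,0,0.001],
    [0,0,0],
    [0,0,0],
    [0,0,0],
  ],
  turn=[0,0,0,0,0,0,0,0],
  newtons=20,
)

```text
time: 19.72
position: [631.1, -428.0, 105.4]
tcp_rot: [-0.0, 0.755, 0.656, -0.0]
force: [-0.1, -0.4, -5.3]
opening: 49.6
```

```bash
python3 - <<'E'
from h import *
np.set_printoptions(precision=1,suppress=True)
o=arm.get_obs();print(o['time'],o['position'],o['force'],o['moment'],o['opening'])
s=cam('side');f=lambda P:((proj(s,P)-(330,150))*5)
g=o['position']+[0,0,19];M=R.from_quat(np.r_[o['tcp_rot'][1:],o['tcp_rot'][0]]).as_matrix()
n=g-25*M[:,0]
print('near pad',f(n),'y unit 20',f(n+20*M[:,1]),'z -20',f(n-[0,0,20]))
cv2.imwrite('pics/s17.png',cv2.resize(arm.grab_frame('side')[150:270,330:480,::-1],None,fx=5,fy=5,interpolation=cv2.INTER_CUBIC))
for a in(-60,-40,-20,0,20,40):print(a,'near floor',f(np.r_[(n+a*M[:,1])[:2],0]))
E
```

```text
19.7167 [ 631.1 -428.   105.4] [-0.1 -0.4 -5.3] [ 0.1  0.1 -0. ] 49.606156128779645
near pad [524.3 427.4] y unit 20 [551.3 411.2] z -20 [516.  459.8]
-60 near floor [396.2 670.3]
-40 near floor [423.1 652.6]
-20 near floor [449.6 635.3]
0 near floor [475.7 618.3]
20 near floor [501.3 601.5]
40 near floor [526.5 585. ]
```

View pics/s17.png

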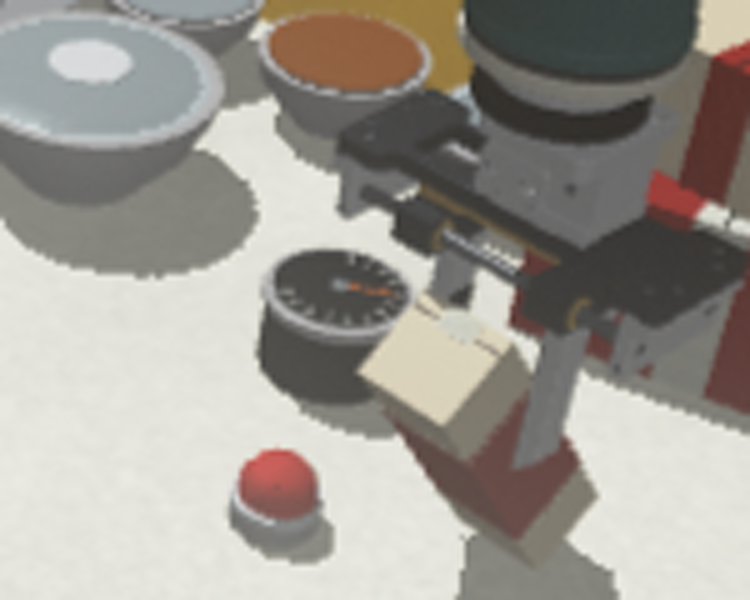

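>>> play_rows(
  fingers=[1,1,1,1,1,1,1,1],
  linear=[
    [0,0,0.0015],
    [0,0,0.0015],
    [0,0,0.0015],
    [0,0,0.0015],
    [0,0,0],
    [0,0,0],
    [0,0,0],
    [0,0,0],
  ],
  turn=[0,0,0,0,0,0,0,0],
)

```text
time: 20.43
position: [631.1, -428.0, 99.5]
tcp_rot: [0.0, 0.755, 0.656, -0.0]
force: [1.1, -0.4, -5.0]
opening: 50.1
```

>>> play_rows(
  fingers=[1,1,1,1,1,1,1,1],
  linear=[
    [0,0,0.0015],
    [0,0,0.0015],
    [0,0,0.0015],
    [0,0,0.0015],
    [0,0,0],
    [0,0,0],
    [0,0,0],
    [0,0,0],
  ],
  turn=[0,0,0,0,0,0,0,0],
)

```text
time: 21.1
position: [631.8, -428.4, 96.3]
tcp_rot: [0.001, 0.755, 0.656, 0.0]
force: [-9.9, 5.4, 22.0]
opening: 49.8
```

Contact came at TCP z about 97. With a light grip I'll arc the pads about that lower edge to bring the carton upright.

>>> play_rows(
  fingers=[1,1,1,1,1,1,1,1],
  linear=[
    [0,0,-0.002],
    [0,0,0],
    [0,0.009,-0.004],
    [0,0.009,-0.003],
    [0,0.01,-0.002],
    [0,0.01,-0.002],
    [0,0,0],
    [0,0,0],
  ],
  turn=[0,0,0,0,0,0,0,0],
  newtons=10,
)

```text
time: 21.77
position: [668.5, -433.0, 105.6]
tcp_rot: [-0.0, 0.755, 0.656, -0.0]
force: [-0.5, 1.1, -5.6]
opening: 50.0
```

```bash
python3 - <<'E'
from h import *
np.set_printoptions(precision=2,suppress=True)
o=arm.get_obs();print(o['time'],o['position'],o['force'],o['moment'],o['opening'])
cv2.imwrite('pics/s18.png',cv2.resize(arm.grab_frame('side')[150:270,330:480,::-1],None,fx=5,fy=5,interpolation=cv2.INTER_CUBIC))
E
```

```text
21.7667 [ 668.55 -432.97  105.55] [-0.53  1.09 -5.6 ] [0.1  0.11 0.04] 50.01898489309832
```

View pics/s18.png

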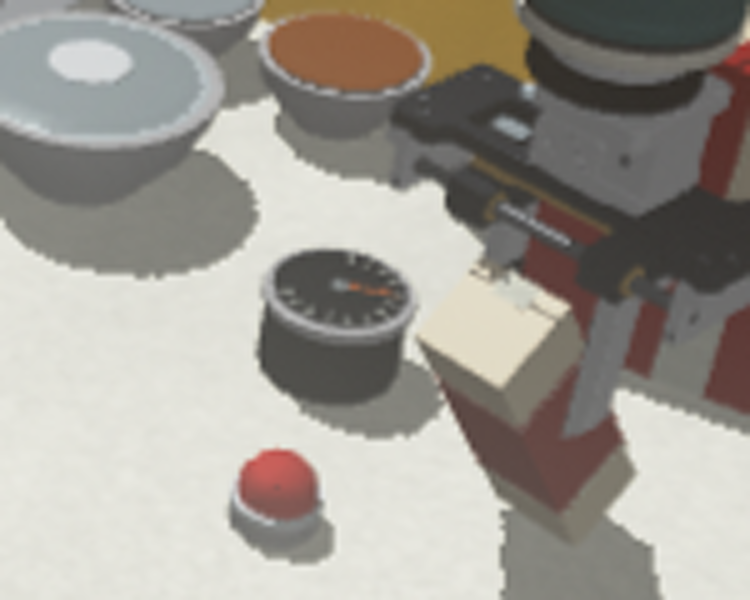

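>>> play_rows(
  fingers=[1,1,1,1,1,1,1,1],
  linear=[
    [0,0,0.002],
    [0,0,0.002],
    [0,0.01,-0.001],
    [0,0.01,-0.001],
    [0,0.01,-0.001],
    [0,0.01,0],
    [0,0.01,0.001],
    [0,0,0],
  ],
  turn=[0,0,0,0,0,0,0,0],
)

```text
time: 22.48
position: [719.1, -439.6, 103.5]
tcp_rot: [-0.0, 0.754, 0.656, 0.0]
force: [-1.2, 0.6, -5.6]
opening: 50.3
```

```bash
python3 - <<'E'
from h import *
np.set_printoptions(precision=2,suppress=True)
o=arm.get_obs();print(o['time'],o['position'],o['force'],o['moment'],o['opening'])
cv2.imwrite('pics/s19.png',cv2.resize(arm.grab_frame('side')[150:270,340:490,::-1],None,fx=5,fy=5,interpolation=cv2.INTER_CUBIC))
E
```

```text
22.4833 [ 719.13 -439.63  103.48] [-1.21  0.6  -5.61] [ 0.15 -0.    0.05] 50.31741687659888
```

View pics/s19.png

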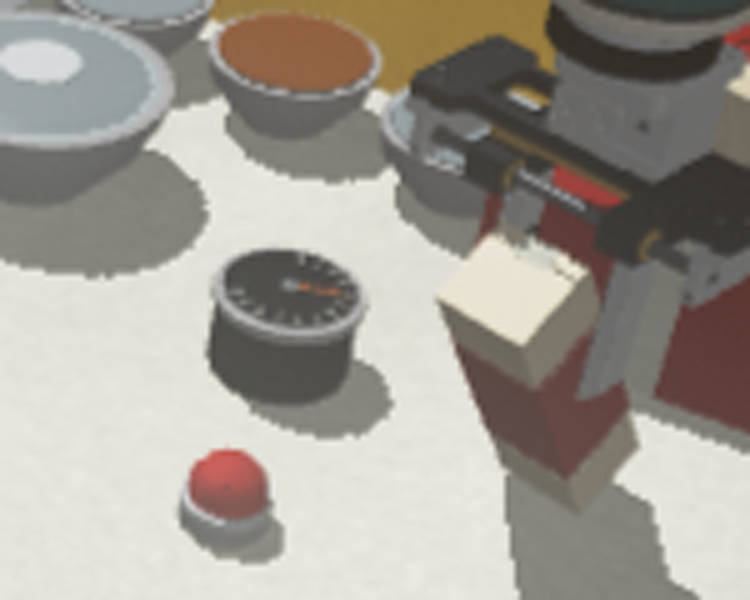

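It's improving, now about 20° off vertical and hanging near balance. The reach is getting long, so I'll firm the grip, lift, move back 140 mm and finish there.

>>> play_rows(
  fingers=[1,1,1,1,1,1,1,1],
  linear=[
    [0,0,0],
    [0,0,-0.01],
    [0,-0.01,-0.015],
    [0,-0.025,-0.005],
    [0,-0.03,0],
    [0,-0.03,0],
    [0,-0.03,0],
    [0,-0.015,0],
  ],
  turn=[0,0,0,0,0,0,0,0],
  newtons=25,
)

```text
time: 23.2
position: [575.8, -421.3, 136.1]
tcp_rot: [0.0, 0.755, 0.655, -0.001]
force: [0.3, -0.7, -4.4]
opening: 49.8
```

>>> play_rows(
  fingers=[1,1,1,1,1,1,1,1],
  linear=[
    [0,0,0],
    [0,0,0],
    [0,0,0.008],
    [0,0,0.008],
    [0,0,0.005],
    [0,0,0],
    [0,0,0],
    [0,0,0],
  ],
  turn=[0,0,0,0,0,0,0,0],
)

```text
time: 23.87
position: [579.8, -420.7, 113.3]
tcp_rot: [-0.0, 0.755, 0.656, -0.0]
force: [0.4, -0.5, -4.4]
opening: 49.9
```

```bash
python3 - <<'E'
from h import *
np.set_printoptions(precision=2,suppress=True)
o=arm.get_obs();print(o['time'],o['position'],o['force'],o['moment'],o['opening'])
s=cam('side');f=lambda P:((proj(s,P)-(310,140))*5)
g=o['position']+[0,0,19];M=R.from_quat(np.r_[o['tcp_rot'][1:],o['tcp_rot'][0]]).as_matrix()
n=g-25*M[:,0]
print('near pad',f(n),'y unit 20',f(n+20*M[:,1]),'z -20',f(n-[0,0,20]))
for a in(-60,-40,-20,0,20,40):print(a,'near floor',f(np.r_[(n+a*M[:,1])[:2],0]))
cv2.imwrite('pics/s20.png',cv2.resize(arm.grab_frame('side')[140:260,310:460,::-1],None,fx=5,fy=5,interpolation=cv2.INTER_CUBIC))
E
```

```text
23.8667 [ 579.77 -420.74  113.3 ] [ 0.38 -0.47 -4.45] [ 0.12  0.07 -0.02] 49.86873059885962
near pad [555.19 507.7 ] y unit 20 [583.51 490.76] z -20 [547.48 540.7 ]
-60 near floor [424.13 767.31]
-40 near floor [452.3  748.88]
-20 near floor [479.99 730.77]
0 near floor [507.2  712.96]
20 near floor [533.96 695.46]
40 near floor [560.26 678.24]
```

View pics/s20.png

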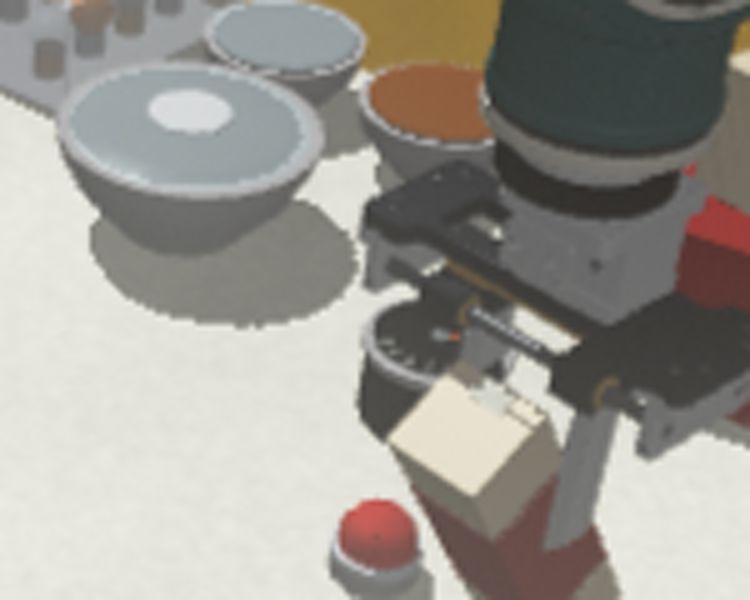

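>>> play_rows(
  fingers=[1,1,1,1,1,1,1,1],
  linear=[
    [0,0,0.002],
    [0,0,0.002],
    [0,0,0.002],
    [0,0,0.001],
    [0,0,0.001],
    [0,0,0.001],
    [0,0,0],
    [0,0,0],
  ],
  turn=[0,0,0,0,0,0,0,0],
  newtons=20,
)

```text
time: 24.58
position: [579.6, -420.7, 104.4]
tcp_rot: [-0.0, 0.755, 0.656, -0.0]
force: [0.8, -0.7, -3.2]
opening: 50.0
```

```bash
python3 - <<'E'
from h import *
np.set_printoptions(precision=2,suppress=True)
o=arm.get_obs();print(o['time'],o['position'],o['force'],o['moment'],o['opening'])
s=cam('side');f=lambda P:((proj(s,P)-(330,190))*5)
g=o['position']+[0,0,19];M=R.from_quat(np.r_[o['tcp_rot'][1:],o['tcp_rot'][0]]).as_matrix()
n=g-25*M[:,0]
print('near pad',f(n),'y unit 20',f(n+20*M[:,1]),'z -20',f(n-[0,0,20]))
for a in(-60,-40,-20,0,20,40):print(a,'near floor',f(np.r_[(n+a*M[:,1])[:2],0]))
cv2.imwrite('pics/s21.png',cv2.resize(arm.grab_frame('side')[190:310,330:480,::-1],None,fx=5,fy=5,interpolation=cv2.INTER_CUBIC))
E
```

```text
24.5833 [ 579.58 -420.73  104.44] [ 0.8  -0.67 -3.2 ] [ 0.14  0.01 -0.02] 50.03760530150319
near pad [451.52 272.59] y unit 20 [479.74 255.59] z -20 [443.89 305.26]
-60 near floor [323.89 517.5 ]
-40 near floor [352.07 499.07]
-20 near floor [379.76 480.95]
0 near floor [406.99 463.15]
20 near floor [433.75 445.64]
40 near floor [460.06 428.43]
```

View pics/s21.png

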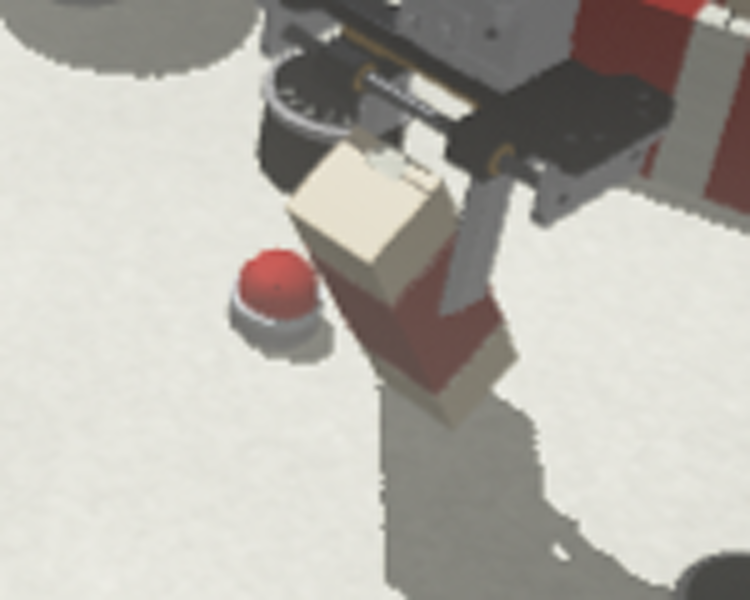

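The measurement puts the carton about 33° off vertical with the pads only about 10 mm off its axis. The table alone won't right it because it slides. The fixed tote wall will: I'll carry it in with a firm grip and press the heavy end gently against the inside of the far wall until it stands.

>>> play_rows(
  fingers=[1,1,1,1,1,1,1,1],
  linear=[
    [0,0,-0.015],
    [0.01,-0.004,-0.025],
    [0.025,-0.009,-0.022],
    [0.025,-0.009,-0.022],
    [0.025,-0.009,-0.022],
    [0.025,-0.009,-0.022],
    [0.025,-0.009,-0.022],
    [0.025,-0.009,-0.022],
  ],
  turn=[0,0,0,0,0,0,0,0],
  newtons=35,
)

```text
time: 25.3
position: [543.9, -253.0, 277.7]
tcp_rot: [0.0, 0.755, 0.656, 0.0]
force: [1.1, -0.4, -4.0]
opening: 49.9
```

>>> play_rows(
  fingers=[1,1,1,1,1,1,1,1],
  linear=[
    [0.035,-0.0125,0],
    [0.035,-0.0125,0],
    [0.035,-0.0125,0],
    [0.035,-0.0125,0],
    [0.035,-0.0125,0],
    [0.035,-0.0125,0],
    [0.035,-0.0125,0],
    [0.035,-0.0125,0],
  ],
  turn=[0,0,0,0,0,0,0,0],
)

```text
time: 25.97
position: [483.7, 38.6, 276.9]
tcp_rot: [0.0, 0.755, 0.656, 0.0]
force: [2.1, 0.2, -3.8]
opening: 49.6
```

>>> play_rows(
  fingers=[1,1,1,1,1,1,1,1],
  linear=[
    [0.035,-0.0125,0],
    [0.035,-0.0125,0],
    [0.035,-0.0125,0],
    [0.035,-0.0125,0],
    [0.035,-0.0125,0],
    [0.035,-0.0125,0],
    [0.035,-0.0125,0],
    [0.02,-0.007,0],
  ],
  turn=[0,0,0,0,0,0,0,0],
)

```text
time: 26.63
position: [426.0, 316.4, 276.9]
tcp_rot: [-0.0, 0.754, 0.657, 0.001]
force: [-1.1, -0.3, -4.4]
opening: 49.6
```

>>> play_rows(
  fingers=[1,1,1,1,1,1,1,1],
  linear=[
    [0,0,0],
    [0,0,0],
    [0,0,0],
    [0,0,0],
    [0,0,0],
    [0,0,0],
    [0,0,0],
    [0,0,0],
  ],
  turn=[-7.1,-7.1,-7.1,-7.1,-7.1,-7.1,-7.1,-7.1],
)

```text
time: 27.3
position: [427.7, 312.4, 276.7]
tcp_rot: [0.0, 0.349, 0.937, 0.0]
force: [-0.3, -0.4, -3.8]
opening: 49.9
```

```bash
python3 - <<'E'
from h import *
np.set_printoptions(precision=2,suppress=True)
o=arm.get_obs();print(o['time'],o['position'],o['tcp_rot'],o['joints'],o['force'],o['moment'],o['opening'])
M=R.from_quat(np.r_[o['tcp_rot'][1:],o['tcp_rot'][0]]).as_matrix();print(np.degrees(np.arctan2(M[1,0],M[0,0])))
a=arm.grab_frame('side')[0:200,80:340,::-1].repeat(3,0).repeat(3,1)
cv2.imwrite('pics/s22.png',a)
b=arm.grab_frame('scene')[140:340,290:550,::-1].repeat(3,0).repeat(3,1)
cv2.imwrite('pics/c22.png',b)
E
```

```text
27.3 [427.7  312.44 276.69] [0.   0.35 0.94 0.  ] [-0.22  0.22 -0.55  1.75  0.12  1.21  1.63] [-0.29 -0.36 -3.77] [ 0.11  0.01 -0.02] 49.88884785149816
139.14003674928153
```

View pics/s22.png

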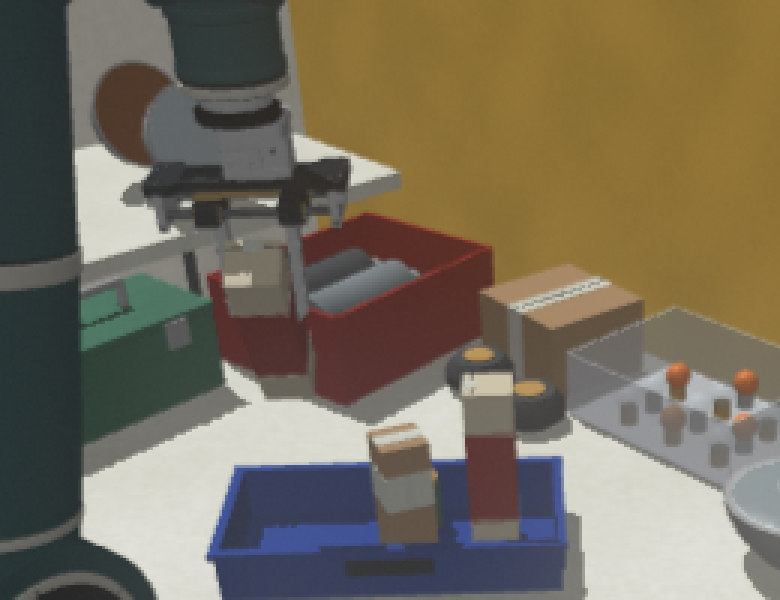

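View pics/c22.png

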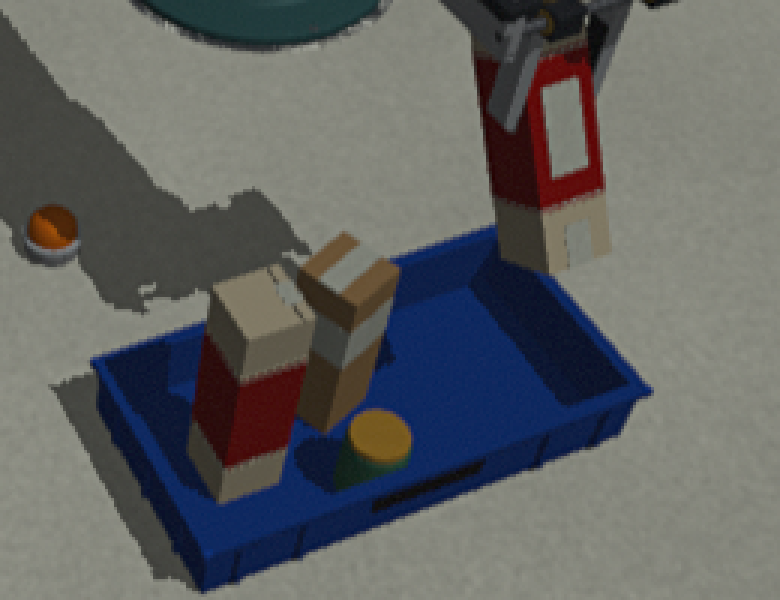

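>>> play_rows(
  fingers=[1,1,1,1,1,1,1,1],
  linear=[
    [0,0,0.02],
    [0,0,0.03],
    [0,0,0.03],
    [0,0,0.03],
    [0,0,0.025],
    [0,0,0.015],
    [0,0,0.008],
    [0,0,0],
  ],
  turn=[0.7,0,0,0,0,0,0,0],
)

```text
time: 28.07
position: [427.1, 312.1, 117.2]
tcp_rot: [-0.001, 0.359, 0.933, -0.001]
force: [-0.7, -1.1, -4.8]
opening: 49.9
```

```bash
python3 - <<'E'
from h import *
np.set_printoptions(precision=2,suppress=True)
o=arm.get_obs();print(o['time'],o['position'],o['force'],o['moment'],o['opening'])
b=arm.grab_frame('scene')[140:290,370:550,::-1]
cv2.imwrite('pics/c23.png',cv2.resize(b,None,fx=4,fy=4,interpolation=cv2.INTER_CUBIC))
E
```

```text
28.0667 [427.15 312.11 117.24] [-0.66 -1.14 -4.75] [ 0.03  0.12 -0.  ] 49.91212622762613
```

View pics/c23.png

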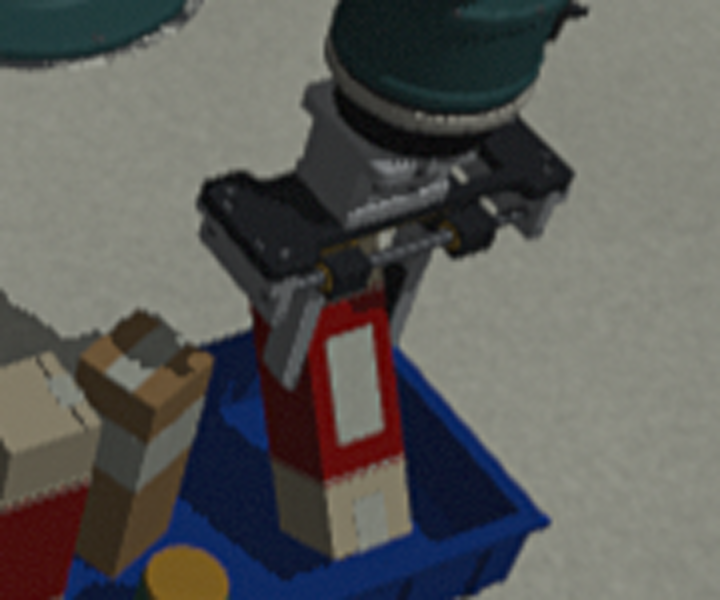

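>>> play_rows(
  fingers=[1,1,1,1,1,1,1,1],
  linear=[
    [0,0.005,0],
    [0,0.006,0],
    [0,0.006,0],
    [0,0.006,0],
    [0,0.006,0],
    [0,0.006,0],
    [0,0.005,0],
    [0,0,0],
  ],
  turn=[0,0,0,0,0,0,0,0],
  newtons=13,
)

```text
time: 28.78
position: [454.9, 343.1, 118.3]
tcp_rot: [-0.0, 0.358, 0.934, 0.0]
force: [-0.1, -0.7, -3.4]
opening: 49.8
```

```bash
python3 - <<'E'
from h import *
np.set_printoptions(precision=2,suppress=True)
o=arm.get_obs();print(o['time'],o['position'],o['force'],o['moment'],o['opening'])
b=arm.grab_frame('scene')[140:290,370:550,::-1]
cv2.imwrite('pics/c24.png',cv2.resize(b,None,fx=4,fy=4,interpolation=cv2.INTER_CUBIC))
E
```

```text
28.7833 [454.91 343.1  118.33] [-0.07 -0.73 -3.45] [0.1  0.03 0.  ] 49.82448742227385
```

View pics/c24.png

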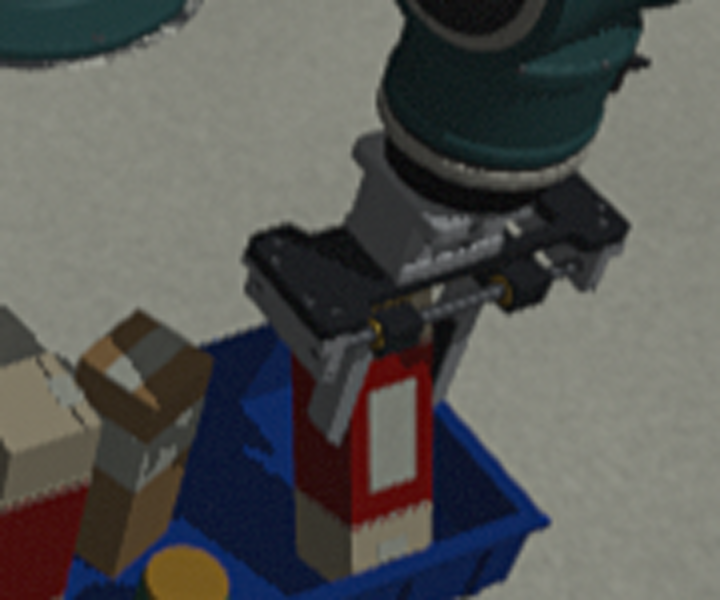

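>>> play_rows(
  fingers=[1,1,1,1,1,1,1,1],
  linear=[
    [0,0.004,0],
    [0,0.004,0],
    [0,0.004,0],
    [0,0.004,0],
    [0,0.004,0],
    [0,0.004,0],
    [0,0,0],
    [0,0,0],
  ],
  turn=[0,0,0,0,0,0,0,0],
)

```text
time: 29.5
position: [470.6, 360.6, 118.4]
tcp_rot: [0.0, 0.358, 0.934, 0.0]
force: [-0.7, 0.6, -4.1]
opening: 50.0
```

```bash
python3 - <<'E'
from h import *
np.set_printoptions(precision=2,suppress=True)
o=arm.get_obs();print(o['time'],o['position'],o['force'],o['moment'],o['opening'])
b=arm.grab_frame('scene')[140:290,370:550,::-1]
cv2.imwrite('pics/c25.png',cv2.resize(b,None,fx=4,fy=4,interpolation=cv2.INTER_CUBIC))
E
```

```text
29.5 [470.64 360.62 118.38] [-0.68  0.58 -4.11] [ 0.15 -0.05 -0.01] 49.98304013646655
```

View pics/c25.png

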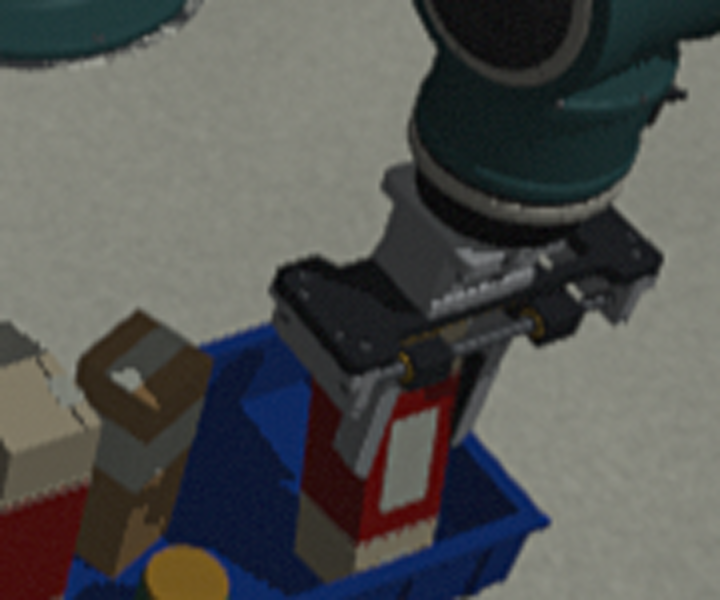

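```bash
python3 - <<'E'
from h import *
np.set_printoptions(precision=0,suppress=True)
o=arm.get_obs();c=cam('scene');M=R.from_quat(np.r_[o['tcp_rot'][1:],o['tcp_rot'][0]]).as_matrix()
g=o['position']+[0,0,19];f=lambda P:(proj(c,P)-(370,140))*4
y=M[:,1];x=M[:,0]
print('tool x',x,'pads',f(g+25*x),f(g-25*x))
for t in(0,5,10,15,20):
    r=np.radians(t);ax=-np.cos(r)*np.array([0,0,1])+np.sin(r)*y   # down axis
    pe=np.cos(r)*y+np.sin(r)*np.array([0,0,1])                    # perp (+y side)
    cen=g-8*pe
    print(t,'bottom',[f(cen+120*ax+a*25*x+b*25*pe) for a,b in((1,1),(1,-1),(-1,1),(-1,-1))],'bandlow',[f(cen+(25+48)*ax+a*25*x+25*pe) for a in(1,-1)], 'minz',min((cen+120*ax+b*25*pe)[2] for b in(1,-1)))
E
```

```text
tool x [-1.  1.  0.] pads [445. 407.] [364. 436.]
0 bottom [array([408., 567.]), array([355., 501.]), array([331., 596.]), array([280., 528.])] bandlow [array([429., 516.]), array([351., 545.])] minz 17.38110087972175
5 bottom [array([420., 580.]), array([365., 517.]), array([343., 608.]), array([290., 544.])] bandlow [array([437., 523.]), array([359., 552.])] minz 14.96846984232322
10 bottom [array([432., 591.]), array([375., 533.]), array([355., 620.]), array([300., 560.])] bandlow [array([445., 529.]), array([366., 558.])] minz 13.48763591072445
15 bottom [array([445., 601.]), array([387., 548.]), array([368., 630.]), array([311., 576.])] bandlow [array([454., 534.]), array([374., 563.])] minz 12.949869125296878
20 bottom [array([458., 610.]), array([398., 562.]), array([380., 639.]), array([322., 590.])] bandlow [array([462., 538.]), array([382., 568.])] minz 13.359262215990126
```

The carton is now about 6° from vertical with its bottom at the wall. I'll push 12 mm more, then lower it onto the floor.

>>> play_rows(
  fingers=[1,1,1,1,1,1,1,1],
  linear=[
    [0,0.003,0],
    [0,0.003,0],
    [0,0.003,0],
    [0,0.003,0],
    [0,0,0],
    [0,0,0.003],
    [0,0,0.003],
    [0,0,0],
  ],
  turn=[0,0,0,0,0,0,0,0],
)

```text
time: 30.22
position: [478.3, 369.1, 111.7]
tcp_rot: [-0.0, 0.358, 0.934, -0.0]
force: [-0.3, -0.8, -4.4]
opening: 49.7
```

```bash
python3 - <<'E'
from h import *
np.set_printoptions(precision=2,suppress=True)
o=arm.get_obs();print(o['time'],o['position'],o['force'],o['moment'],o['opening'])
c=cam('scene');M=R.from_quat(np.r_[o['tcp_rot'][1:],o['tcp_rot'][0]]).as_matrix();g=o['position']+[0,0,19];f=lambda P:(proj(c,P)-(370,140))*4
x,y=M[:,0],M[:,1];z=np.array([0,0,1.])
for t in(-4,0,4):
    r=np.radians(t);ax=-np.cos(r)*z+np.sin(r)*y;pe=np.cos(r)*y+np.sin(r)*z;cen=g-8*pe
    print(t,'bandlow',[f(cen+73*ax+a*25*x+b*25*pe).round() for a,b in((1,1),(-1,1),(-1,-1))])
b=arm.grab_frame('scene')[140:290,370:550,::-1]
cv2.imwrite('pics/c26.png',cv2.resize(b,None,fx=4,fy=4,interpolation=cv2.INTER_CUBIC))
E
```

```text
30.2167 [478.28 369.11 111.72] [-0.29 -0.77 -4.36] [ 0.06  0.03 -0.02] 49.738594394146894
-4 bandlow [array([433., 534.]), array([355., 563.]), array([303., 490.])]
0 bandlow [array([439., 540.]), array([361., 569.]), array([307., 499.])]
4 bandlow [array([446., 545.]), array([367., 575.]), array([312., 509.])]
```

View pics/c26.png

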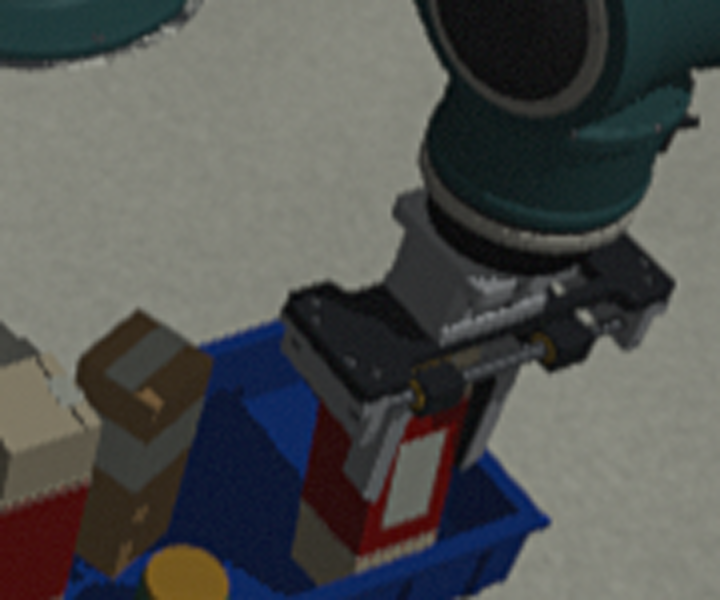

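>>> play_rows(
  fingers=[1,1,1,1,1,1,1,1],
  linear=[
    [0,0,0.0015],
    [0,0,0.0015],
    [0,0,0.0015],
    [0,0,0.001],
    [0,0,0.001],
    [0,0,0],
    [0,0,0],
    [0,0,0],
  ],
  turn=[0,0,0,0,0,0,0,0],
)

```text
time: 30.93
position: [478.6, 369.3, 106.2]
tcp_rot: [0.0, 0.358, 0.934, 0.0]
force: [0.2, -0.1, 2.9]
opening: 49.7
```

>>> play_rows(
  fingers=[1,1,1,1,1,1,1,1],
  linear=[
    [0,0,0.001],
    [0,0,0.001],
    [0,0,0],
    [0,0,0],
    [0,0,0],
    [0,0,0],
    [0,0,0],
    [0,0,0],
  ],
  turn=[0,0,0,0,0,0,0,0],
  newtons=8,
)

```text
time: 31.6
position: [479.3, 370.1, 105.0]
tcp_rot: [0.001, 0.358, 0.934, 0.001]
force: [1.3, 2.5, 8.6]
opening: 49.8
```

```bash
python3 - <<'E'
from h import *
np.set_printoptions(precision=2,suppress=True)
o=arm.get_obs();print(o['time'],o['position'],o['force'],o['moment'],o['opening'])
c=cam('scene');M=R.from_quat(np.r_[o['tcp_rot'][1:],o['tcp_rot'][0]]).as_matrix()
b=arm.grab_frame('scene')[140:290,370:550,::-1]
cv2.imwrite('pics/c27.png',cv2.resize(b,None,fx=4,fy=4,interpolation=cv2.INTER_CUBIC))
b=arm.grab_frame('side')[30:180,100:300,::-1]
cv2.imwrite('pics/s27.png',cv2.resize(b,None,fx=4,fy=4,interpolation=cv2.INTER_CUBIC))
E
```

```text
31.6 [479.28 370.06 104.99] [1.29 2.5  8.57] [ 0.66 -0.44  0.07] 49.76779294371115
```

View pics/c27.png

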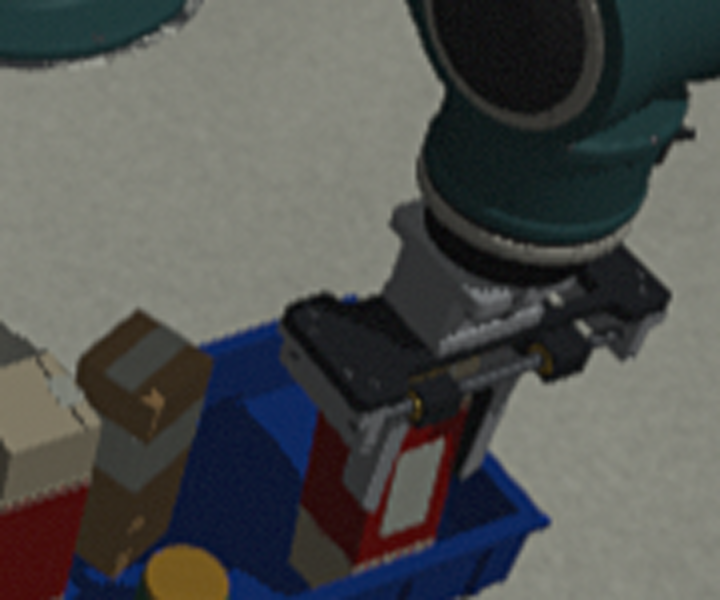

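View pics/s27.png

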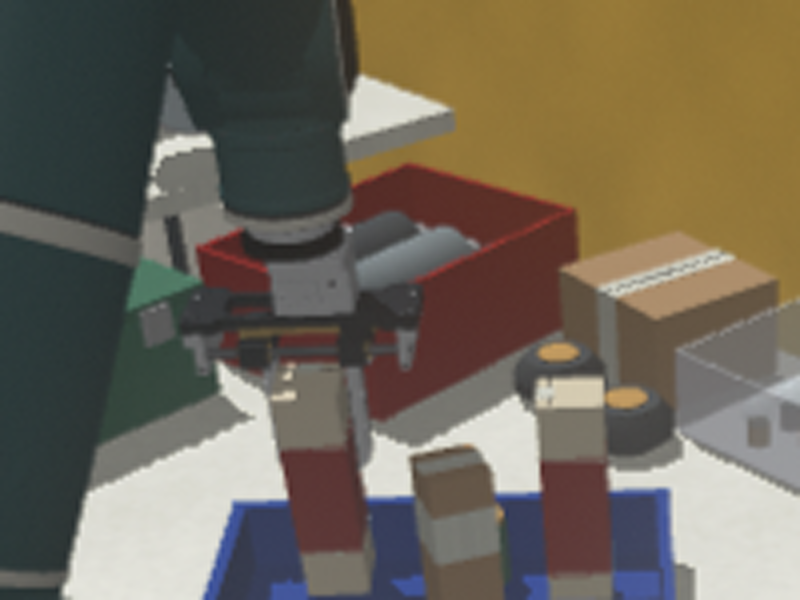

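It's seated: the load has transferred to the floor, and its edges match the vertical lines of its neighbours in both views. I'll let go.

>>> play_rows(
  fingers=[1,0.4,0,-0.5,-1,-1,-1,-1],
  linear=[
    [0,0,-0.001],
    [0,0,0],
    [0,0,0],
    [0,0,0],
    [0,0,0],
    [0,0,0],
    [0,0,0],
    [0,0,0],
  ],
  turn=[0,0,0,0,0,0,0,0],
)

```text
time: 32.37
position: [478.4, 369.0, 104.8]
tcp_rot: [-0.0, 0.358, 0.934, -0.0]
force: [0.2, 0.1, -0.0]
opening: 80.1
```

>>> play_rows(
  fingers=[-1,-1,-1,-1,-1,-1,-1,-1],
  linear=[
    [0,0,-0.01],
    [0,0,-0.02],
    [0,0,-0.03],
    [0,0,-0.03],
    [0,0,-0.03],
    [0,0,-0.03],
    [0,0,-0.03],
    [0,0,-0.02],
  ],
  turn=[0,0,0,0,0,0,0,0],
)

```text
time: 33.03
position: [478.5, 369.5, 308.8]
tcp_rot: [0.001, 0.357, 0.934, 0.001]
force: [-0.2, -0.4, 0.0]
opening: 94.1
```

>>> play_rows(
  fingers=[-1,-1,-1,-1,-1,-1,-1,-1],
  linear=[
    [0,-0.02,0],
    [0,-0.025,0],
    [0,-0.025,0],
    [0,-0.02,0],
    [0,0,0],
    [0,0,0],
    [0,0,0],
    [0,0,0],
  ],
  turn=[0,0,0,0,0,0,0,0],
)

```text
time: 33.7
position: [418.6, 302.7, 305.1]
tcp_rot: [-0.0, 0.357, 0.934, 0.0]
force: [-0.5, 0.6, 0.2]
opening: 93.8
```

```bash
python3 - <<'E'
from h import *
np.set_printoptions(precision=2,suppress=True)
o=arm.get_obs();print(o['time'],o['position'],o['force'],o['opening'])
for n in('scene','side'):
    cv2.imwrite(f'pics/{n}28.png',cv2.resize(arm.grab_frame(n)[...,::-1],(784,588)))
E
```

```text
33.7 [418.61 302.67 305.11] [-0.47  0.62  0.24] 93.75809570620801
```

View pics/scene28.png

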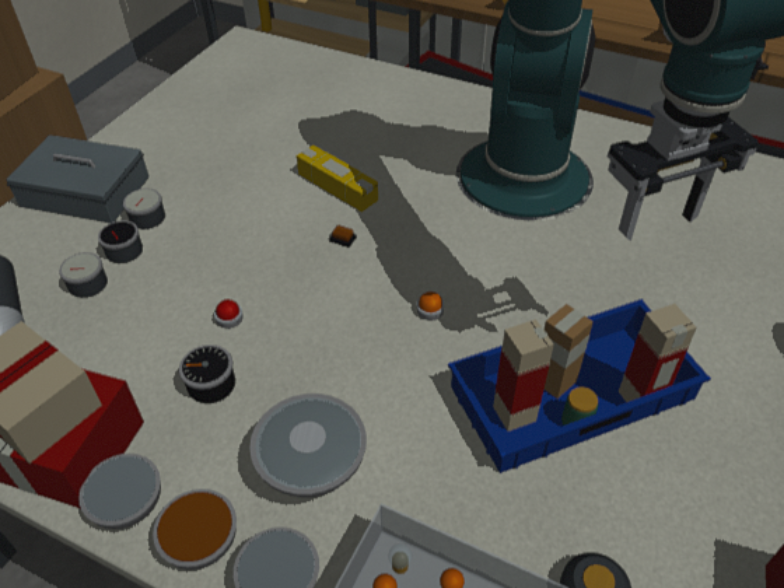

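View pics/side28.png

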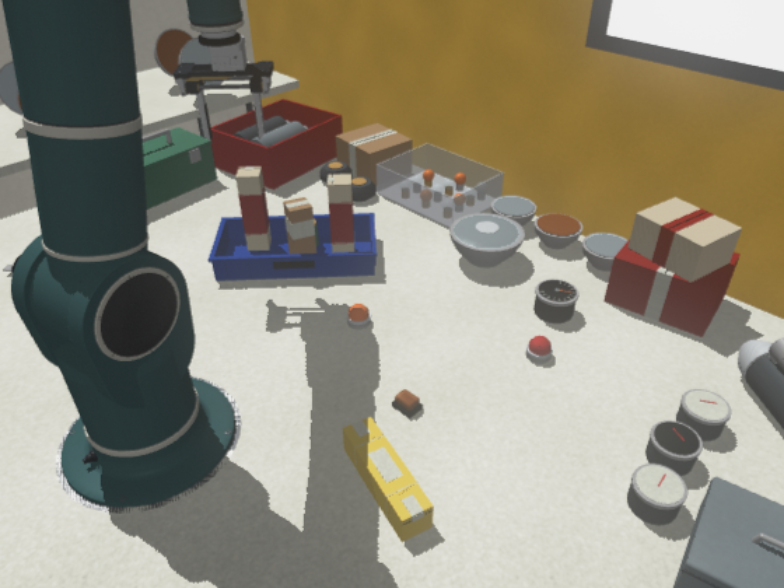

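Both cartons stand in the tote, and the lamps, gauge and other goods look unmoved. Before handing in, I'll check how upright they are and where the lamps sit.

```bash
python3 - <<'E'
from h import *
np.set_printoptions(precision=1,suppress=True)
c=cam('scene');s=cam('side')
im=cv2.imread('pics/scene28.png')
cv2.imwrite('pics/c29.png',cv2.resize(arm.grab_frame('scene')[205:335,320:510,::-1],None,fx=4,fy=4,interpolation=cv2.INTER_CUBIC))
for n,cm,uv in(('orange',c,(430,302)),('red',c,(227,310)),('orange',s,(358,312)),('red',s,(539,346))):print(n,ray(cm,np.array(uv)/1.4,25)[:2])
E
```

```text
orange [445.9 -19.5]
red [ 617.8 -333.5]
orange [445.5 -21.4]
red [ 614.6 -337. ]
```

View pics/c29.png

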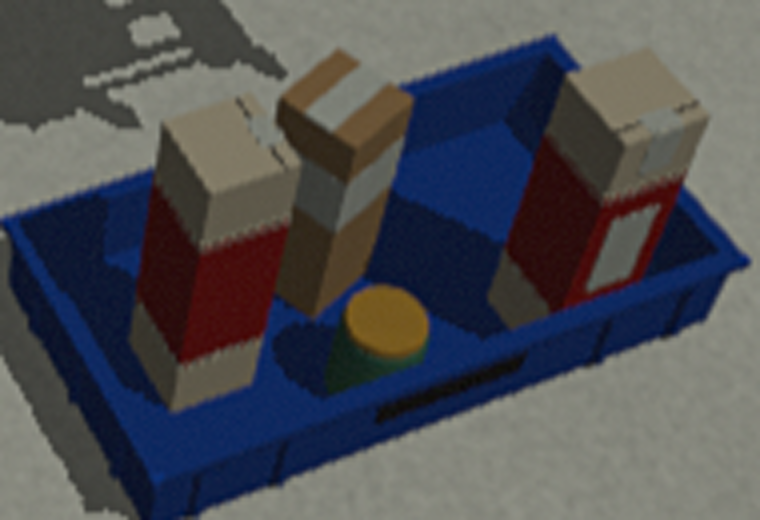

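```bash
python3 - <<'E'
from h import *
np.set_printoptions(precision=1,suppress=True)
c=cam('scene');f=lambda p:(p[0]/4+320-.4,p[1]/4+205-.4)
for n,top,bot in(('c1',[(568,75),(648,48),(710,115),(628,142)],[(488,298),(515,330)]),('c2',[(160,122),(248,92),(299,165),(212,193)],[(132,340),(175,412),(252,385)])):
    P=np.array([ray(c,f(p),194) for p in top])[:,:2];print(n,'top edges',np.linalg.norm(np.diff(P,axis=0,append=P[:1]),axis=1));print(P)
    print('bottom',np.array([ray(c,f(p),4)[:2] for p in bot]))
P=np.array([ray(c,f(p),154) for p in[(340,48),(413,98),(352,148),(278,100)]]);print('stood',P.mean(0)); print('tin',ray(c,f((387,320)),64))
E
```

```text
c1 top edges [48.1 48.8 47.6 47.9]
[[474.2 328.1]
 [438.4 360.2]
 [470.4 397. ]
 [505.3 364.5]]
bottom [[474.3 327.6]
 [489.4 346.7]]
c2 top edges [49.8 50.7 47.3 49.3]
[[592.  154.8]
 [554.4 187.4]
 [588.6 224.9]
 [623.3 192.8]]
bottom [[588.9 156.7]
 [622.9 194.5]
 [588.1 226.5]]
stood [500.6 227.9 154. ]
tin [559.6 283.3  64. ]
```

```bash
python3 -c "
from workcell import arm
print(arm.hand_in(), arm.get_obs()['time'])"
```

```text
the job is handed in; nothing more can be done
the job is handed in; nothing more can be done
```

Both cartons now stand upright in the blue tote, heavy end down and released. The job was handed in at about 34 s of the 72 s allowed.

- **Feeling:** I lifted each carton level at 40 N and read the moment. Carton_2 was heavy at its -x end (about -0.40 N·m under 5.4 N), and carton_1 at its +x end (about +0.27 N·m under 4.4 N).
- **Carton_2:** I swung it heavy end down with a light grip. It slid about 25 mm in the fingers and leaned about 8°, so I set it on its lower edge and guided it upright before letting go.
- **Carton_1:** It stuck about 33° short of vertical, and tries to right it on the table failed because it slid. I righted it by pressing its heavy end lightly against the inside of the tote's far wall, then lowered it and let go.

**Last checks:** the top and bottom corners of both cartons line up to within about 3 mm. The stood carton and the tin agree with their first positions to within about 1 mm, and the two lamps to within about 3 mm. The gauge, headlamp and marker lamp looked unmoved, but I did not measure them again. The largest contact force I read was about 27 N, and the gripper was clear of everything at hand-in.

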